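Ready a bench bottle labeller for the next batch

ROBOT

A 7-joint arm with a two-finger parallel gripper is mounted at the origin on the work surface. World frame = base frame: x ahead of the robot, y to its left, z up, the work surface at z = 0. Lengths are in m, angles in rad, forces in N, time in s.
With the tool pointing down it reaches from about 0.4 to 0.85 m from the base axis. Payload 4.5 kg.
Tool frame: the origin (TCP) lies midway between the tips of the shut fingers; the grasp point (between the pads) lies 19 mm behind it; y points along the fingers, z is the direction in which the jaws open and shut, and the axes are right-handed (so a half turn about y gives the same grasp; the last joint's range is limited). The gripper opens to 88 mm and grips with 3 to 60 N. Pads are 18 mm wide; open, the fingers measure 123 mm over their backs; the gripper's body (75 mm by 187 mm) begins 45 mm behind the grasp point.
Start: joints at [-1.166, 0.689, -0.195, 1.565, 0.157, 0.902, -0.215], TCP at [0.226, 0.583, 0.216] pointing down, gripper open.
Joint ranges: [-3.01, 3.01], [-0.46, 2.08], [-1.47, 1.51], [0.13, 2.56], [-1, 4.14], [0.04, 2.09], [-2.66, 2.66]. Speed limits (rad/s): [2.57, 2.57, 3.14, 3.14, 3.14, 3.14, 3.14].

INTERFACE

Orientations are given as a unit quaternion [x, y, z, w].
In Python, from plant import r, snapshot, get_calibration, job, boxes_of gives the robot as it stands. The module is installed in compiled form; this text tells all that it offers.
- The arm moves only by the shell command python3 -m handwheel 'ROWS' [OPENING] [FORCE]. ROWS is JSON, a list that holds one entry, the list of rows, each a list of 6 numbers: the shift along the tool's x, y, z as a fraction of full scale, then the turn, a rotation vector about the tool's x, y, z as a fraction of full scale. In form: [[[x, y, z, wx, wy, wz], ...]]. A call has 1 to 12 rows; each row is the pose to reach, as a shift and turn from the pose commanded when the call began, along the tool's axes at that moment, turning the shorter way round; what a row does not reach only later rows make up. Full scale, the value 1, is 100 cm for a shift and 180 degrees for a turn. A row lasts 1/12 s, in which the tool goes at most 41.7 mm and 7.16 degrees, less where a joint would pass 70% of its speed; a pose out of reach is approached as far as the arm can. A call with a number of a shift or a turn outside -1 to 1 is refused whole. A call with a gripper value outside its range is refused whole. OPENING is the opening, from -1 (shut) to 1 (fully open), set as the call begins (- or left out, the last holds). The fingers move at their own pace and stop on an object; FORCE is the grip in N (left out, the last holds). Time passes only in rows, so rows that repeat a pose let the fingers close. It gives the time, the measured TCP pose, the force and the opening at its end, in the units of the state.
- r.get_state(): the state, without advancing time (a new reading comes with each control period).
- snapshot(name): name is "side" or "top"; returns the picture (480x640x3 uint8, red, green, blue); there is no depth.
- get_calibration(name): a dict with "fx", "fy", "cx", "cy" (pixels), "k1" (the pictures are not rectified: a ray, as slopes to the right and down, at radius r is drawn at 1 + k1 r^2 times it, then the intrinsics apply), "T" (4x4, takes a point from camera to world coordinates). Camera axes: x right, y down, z forward; pixel columns grow to the right and rows downward; lengths in m; the calibration is good to about 2 mm. A picture is of the moment at which its call begins. get_calibration takes no time and is no camera call.
- job.finish_job(): hands the job in, once; it reports no verdict.
Trained networks look in the newest picture that a camera, given by its name, has taken for a name from the list of things; names that differ only in an ending like _2 or _b are one class to them, and where a whole thing is asked for, a point or a joint stands for the part that bears it (a point fixed in the world has none). Each returns a list of dicts, best first, with "confidence" (0 to 1); they miss things now and then, are a little off and sometimes report something else, mostly with a low value. They report only what shows in the picture. A call takes as long as a camera call. They do not tell look-alikes from the thing itself.
- boxes_of(thing, camera): "bbox" ([left, top, right, bottom] in pixels, round what is visible of it).
The state is a dict: "clock": time; "q": joint angles; "qd": joint speeds; "joint_torque": joint torques, N m; "tool_pos": TCP position; "eef_rot": TCP orientation; "contact_force": force on the tool from outside, world axes, zero at the start; "moment": the same for the moment, N m; "opening": opening from 0.0 (shut) to 1.0 (fully open).
Only numpy, scipy, OpenCV 4.12 (cv2) and the standard library are available. Lean on these libraries where they do the work, as an engineer would, in place of code of your own. Each camera call takes 0.05 s, during which the arm holds its last target. There are 200 camera calls.

TASK

Get the bench labeller ready for the next batch. Turn the loose keeper disc until its three holes line up with the three studs on the label-reel hub, slide it fully down flat onto the hub and let go, and only then push the guard door shut until it seats on its catch. At any time before, between or after, lay every brown bottle that lies loose on the bench in the loading cradle, one to a V-groove, cradled across both notched rails, about centred on them, with its cap towards the upright end strip.

Things in the scene. Friction and masses are not known exactly. Their poses are not given: they have to be found in the camera images.
- keeper: loose keeper disc of the label reel: flat aluminium disc, 130 mm across, 8 mm thick, with three through holes of 12.6 mm diameter, 27 mm from its centre, 120 degrees apart: one on its +y axis, the others 120 degrees either side. Black T-handle on top. Origin: centre of the underside; z up, towards the handle. About 0.3 kg; starts flat on the bench, handle up
- keeper_grip (a point): centre of the keeper disc's T-handle bar, 38 mm above the disc's underside on its axis. The bar lies along the disc's x axis: 50 mm long (x), 12 mm wide (y), 20 mm high (28 to 48 mm above the underside), on a 16 mm stem. Axes as the disc's
- hub_face (a point): dark hub, 72 mm across, in the middle of the white label reel (124 mm across, 2.5 mm lower). Origin: centre of the hub's flat top, 76 mm above the bench, where the disc seats; z up. Three studs, 9 mm diameter, 18 mm tall, top 7 mm tapered to 3.6 mm, stand 27 mm from it: one on this +y axis, the others 120 degrees either side. Disc and hub match with x axes alike or 120 degrees apart
- hub (a joint): angle of the reel and hub about their upright axis (rad, anticlockwise from above); any angle is fine. It turns only against a stiff friction of 0.08 N m
- guard_hinge (a point): hinge axis of the guard door, on the fixed labeller, 94 mm above the bench. z up; y along the shut door from hinge to free edge; x into the guard. The hub's axis is at x = 100, y = 100 mm. Clear walls and posts, up to 151 mm above the bench, stand 95 mm either side of the hub (in y) and 93 mm behind it. The labeller's base, 35 mm high, reaches 25 mm in front of the shut door. Robot side: -x
- guard_edge (a point): point on the outer face of the guard door near its free edge, 165 mm from the hinge axis and 4 mm out, 125 mm above the bench: push here. The door is an upright aluminium panel with a white centre, 8 mm thick, centred on the hinge axis, from 6 to 192 mm from it and 40 to 148 mm above the bench, with a lip 12 mm outward at 186 to 192 mm. Axes turn with the door: y from hinge to edge, -x outward
- guard (a joint): opening angle of the guard door (rad): 0 is shut and seated; grows as the free edge swings out to -x of guard_hinge, anticlockwise from above. Starts at 0.6 to 1.15 and stays where left (0.03 N m friction). From about 0.06 its nose rides on a spring ball in the post; a push of 3 to 8 N at the edge carries it over, at about 0.025, and the catch then draws it to 0 and holds it
- cradle: fixed loading cradle: aluminium base plate 163 x 300 mm, 10 mm thick, and two white rails, 10 mm thick, along y at x = -30 and +30 mm, each with four V-notches (90 degrees, bottoms 42 mm, ridges 64 mm above the bench) 72 mm apart. Between the rails it is clear for fingers down to the plate. Origin: on the bench, under the middle between the rails; x along the grooves, z up
- cap_strip (a point): middle of the cradle's upright aluminium end strip (6 mm thick, reaching 78 mm above the bench, along the cradle's y), 94 mm along x from the cradle's origin and 44 mm above the bench. The bottles' caps point to it
- groove1 (a point): V-groove 1 of the cradle: the point midway between the rails where the axis of a seated bottle runs, 68.9 mm above the bench; x along the groove towards the end strip, y across it. Its y in the cradle's frame is -108 mm
- groove2 (a point): V-groove 2 of the cradle: the point midway between the rails where the axis of a seated bottle runs, 68.9 mm above the bench; x along the groove towards the end strip, y across it. Its y in the cradle's frame is -36 mm
- groove3 (a point): V-groove 3 of the cradle: the point midway between the rails where the axis of a seated bottle runs, 68.9 mm above the bench; x along the groove towards the end strip, y across it. Its y in the cradle's frame is 36 mm
- groove4 (a point): V-groove 4 of the cradle: the point midway between the rails where the axis of a seated bottle runs, 68.9 mm above the bench; x along the groove towards the end strip, y across it. Its y in the cradle's frame is 108 mm
- bottle1: an unlabelled brown syrup bottle with a white cap, lying on its side on the bench: body 38 mm in diameter and 84 mm long, then shoulder and cap (25 mm diameter, 19 mm long), 112 mm in all. Origin: on the axis, in the middle of the 84 mm body; x along the axis towards the cap (the cap's end is 70 mm from the origin). About 90 g. May be absent
- bottle2: an unlabelled brown syrup bottle with a white cap, lying on its side on the bench: body 38 mm in diameter and 84 mm long, then shoulder and cap (25 mm diameter, 19 mm long), 112 mm in all. Origin: on the axis, in the middle of the 84 mm body; x along the axis towards the cap (the cap's end is 70 mm from the origin). About 90 g. May be absent
- bottle3: an unlabelled brown syrup bottle with a white cap, lying on its side on the bench: body 38 mm in diameter and 84 mm long, then shoulder and cap (25 mm diameter, 19 mm long), 112 mm in all. Origin: on the axis, in the middle of the 84 mm body; x along the axis towards the cap (the cap's end is 70 mm from the origin). About 90 g. May be absent
- bottle4: an unlabelled brown syrup bottle with a white cap, lying on its side on the bench: body 38 mm in diameter and 84 mm long, then shoulder and cap (25 mm diameter, 19 mm long), 112 mm in all. Origin: on the axis, in the middle of the 84 mm body; x along the axis towards the cap (the cap's end is 70 mm from the origin). About 90 g. May be absent
Not all that is in view belongs to the job. There is more than one size of the keeper; the one meant has the size given above.

How it is judged:
By the outcome, as a careful person would: the job done as asked, in the order asked, and still so for the second after the job is handed in, with the robot touching nothing.
Of bottle1, bottle2, bottle3, bottle4 only 3 to 4 are there at a start; the rules pass over those that are not, and their reading is None.
At some moment in a run one of bottle1, bottle2, bottle3, bottle4, keeper may be knocked a few centimetres aside while the robot is not near it.
Once in a run the grip may slacken for a moment while it holds something.
It also fails if it takes over 192 s, if anything falls off the work surface, if the arm or the gripper's body presses on something with over 40 N, if the wrist force passes 120 N, or if a joint passes its speed limit or range.

## Working session

There is one attempt and no reset: what is moved stays moved. The work goes in short steps, Python scripts to look and compute and a shell command to move; the robot and the scene stay as the last step left them, time stands still between calls to the robot, and variables do not carry over. Pictures are saved under pics/ and viewed, about 12 in all and at most 16, crops included, and the job is handed in when it is done.

```bash
mkdir -p pics; ls
python3 - <<'E'
from plant import r,snapshot,get_calibration
import cv2,numpy as np
np.set_printoptions(precision=4,suppress=True)
print(r.get_state())
for n in("side","top"):
    print(n,get_calibration(n)); cv2.imwrite(f"pics/{n}0.png",snapshot(n)[:,:,::-1])
E
```

```text
pics
{'clock': 0.0, 'q': array([-1.1662,  0.69  , -0.1945,  1.5663,  0.1573,  0.9025, -0.2152]), 'qd': array([ 0.0014, -0.0002,  0.0002, -0.    ,  0.0015,  0.0007,  0.0013]), 'joint_torque': array([ -0.0006, -52.7561,  -1.2671, -15.3433,  -0.0526,   0.0064,
         0.0002]), 'tool_pos': array([0.2263, 0.5819, 0.2147]), 'eef_rot': array([ 0.6956, -0.1304,  0.1303, -0.6944]), 'contact_force': array([-0.9624,  0.5671, -0.6926]), 'moment': array([ 0.0387, -0.016 , -0.0208]), 'opening': 1.001999050914521}
side {'fx': 442.34536563745024, 'fy': 442.34536563745024, 'cx': 320.7601557993787, 'cy': 237.13580969806344, 'k1': -0.02524818402169236, 'T': array([[ 0.8206, -0.4533,  0.348 ,  0.1731],
       [-0.5714, -0.6464,  0.5056, -0.5471],
       [-0.0043, -0.6138, -0.7895,  0.9048],
       [ 0.    ,  0.    ,  0.    ,  1.    ]])}
top {'fx': 464.0214427955847, 'fy': 464.0214427955847, 'cx': 332.260814557604, 'cy': 239.51803205437804, 'k1': -0.0894386512625657, 'T': array([[ 0.0151, -0.9882,  0.1522,  0.4063],
       [-0.9998, -0.0136,  0.0113, -0.0152],
       [-0.0091, -0.1524, -0.9883,  1.0271],
       [ 0.    ,  0.    ,  0.    ,  1.    ]])}
```

View pics/top0.png

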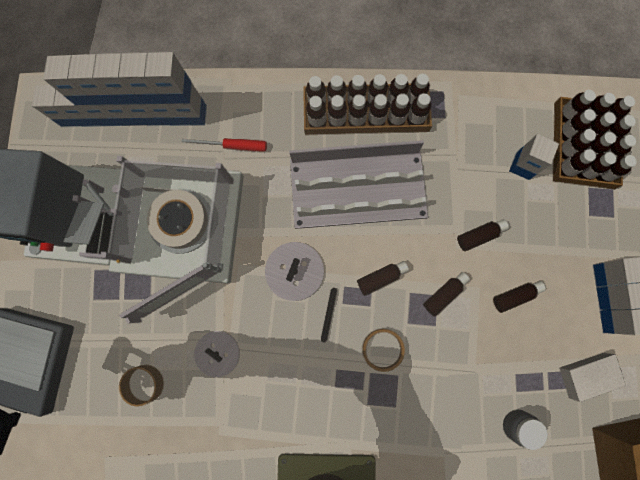

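View pics/side0.png

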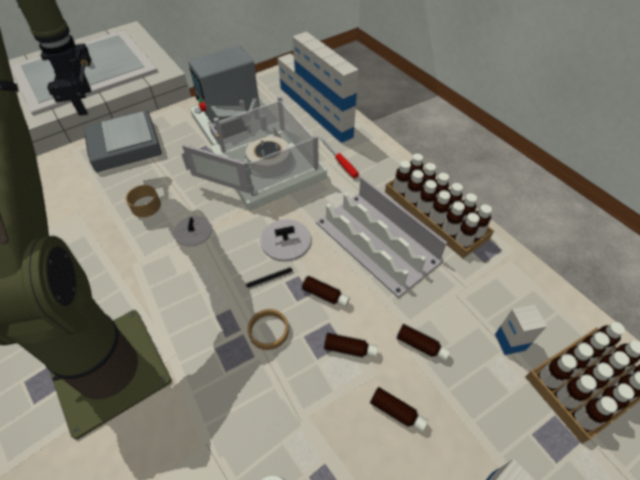

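```bash
cat > h.py <<'E'
from plant import r,snapshot,get_calibration,boxes_of
import cv2,numpy as np
from scipy.spatial.transform import Rotation as R
np.set_printoptions(precision=4,suppress=True)
C={n:get_calibration(n) for n in("side","top")}
def proj(n,P):
    c=C[n];T=np.linalg.inv(c["T"]);p=np.atleast_2d(P)@T[:3,:3].T+T[:3,3]
    s=p[:,:2]/p[:,2:];s=s*(1+c["k1"]*(s**2).sum(1,keepdims=True))
    return s*[c["fx"],c["fy"]]+[c["cx"],c["cy"]]
def unproj(n,uv,z):
    c=C[n];K=np.array([[c["fx"],0,c["cx"]],[0,c["fy"],c["cy"]],[0,0,1.]])
    # k1 model is OpenCV's
    s=cv2.undistortPoints(np.array(uv,float).reshape(-1,1,2),K,np.array([c["k1"],0,0,0.]))[:,0]
    d=np.c_[s,np.ones(len(s))]@c["T"][:3,:3].T;o=c["T"][:3,3]
    return o+d*((z-o[2])/d[:,2])[:,None]
def shot(n,f,box,k):
    im=snapshot(n)[:,:,::-1];cv2.imwrite(f"pics/{n}_full_{f}.png",im)
    a,b,c,d=box;cv2.imwrite(f"pics/{f}.png",cv2.resize(im[b:d,a:c],None,fx=k,fy=k,interpolation=cv2.INTER_CUBIC));return im
def bottles(im,zc=.019,n="top",amin=150):
    """brown blobs -> (centroid px, world xy of body centre, yaw to cap)"""
    hsv=cv2.cvtColor(im,cv2.COLOR_BGR2HSV)
    m=((im.max(2)<75)&(im[:,:,2].astype(int)-im[:,:,0]>4)).astype(np.uint8)
    m=cv2.morphologyEx(m,cv2.MORPH_OPEN,np.ones((3,3)))
    k,l,st,ce=cv2.connectedComponentsWithStats(m);out=[]
    for i in range(1,k):
        if st[i,4]<amin: continue
        p=np.argwhere(l==i)[:,::-1].astype(float);w=unproj(n,p,zc)[:,:2];c=w.mean(0)
        e,v=np.linalg.eigh(np.cov(w.T));a=v[:,1];t=(w-c)@a
        g=lambda s:im[tuple(np.round(proj(n,[*(c+s*a*.062),zc])[0][::-1]).astype(int))].mean()
        if g(-1)>g(1)*1.0: a,t=-a,-t
        out.append((ce[i],st[i,4],c,np.degrees(np.arctan2(a[1],a[0])),np.ptp(t),np.ptp((w-c)@[-a[1],a[0]]),g(1),g(-1)))
    return out
E
python3 - <<'E'
from h import *
im=shot("top","c1",(90,150,350,340),3)
for b in bottles(im): print(*b)
E
```

```text
[13.7073 58.9879] 2897 [1.0144 0.809 ] 7.048785952951333 0.4248179372776998 0.141330307843049 65.66666666666667 62.666666666666664
[78.5543 25.6452] 1288 [1.0981 0.6433] -11.807982131581017 0.16388912935954686 0.1198307710444673 66.33333333333333 64.66666666666667
[177.0363  73.0363] 248 [0.9594 0.3736] 16.306302001095485 0.08290641647109284 0.03176219883442249 103.66666666666667 41.666666666666664
[374.8593 101.9864] 2431 [ 0.8865 -0.0978] -93.17628896598902 0.2939012273375838 0.12471896531937252 155.33333333333334 54.0
[599.0444 135.5807] 2230 [ 0.8183 -0.6283] 174.94215827669836 0.19814182164580751 0.14664952181458468 11.666666666666666 5.666666666666667
[318.0858 113.0858] 268 [0.8569 0.0335] 41.1562818535227 0.06731887181724094 0.05403495888679247 136.33333333333334 43.666666666666664
[556.8419 121.8791] 215 [ 0.8482 -0.5264] 174.13959433478482 0.10184437278507544 0.012758581332006668 161.33333333333334 144.33333333333334
[368.6129 129.9864] 589 [ 0.817  -0.0834] -87.6918739645441 0.287712318920044 0.011597069254450403 45.333333333333336 44.666666666666664
[574.4828 175.5629] 43
[... 455 characters left out ...]
.66666666666666 94.0
[514.8389 297.1167] 720 [ 0.4399 -0.4043] -68.57180415670275 0.10133319119593662 0.03700335054634743 167.66666666666666 144.66666666666666
[154.9965 379.3901] 282 [0.2517 0.3734] -157.36111626544078 0.07801263768517813 0.03672303087375941 148.0 134.66666666666666
[128.1745 388.2741] 321 [0.2304 0.4323] -164.15351729289188 0.07564444936477598 0.03900620743151394 154.33333333333334 98.33333333333333
[616.8384 449.1667] 2315 [ 0.1114 -0.6262] -6.6908941730640095 0.1367693700796149 0.11163567833020491 88.66666666666667 41.333333333333336
[339.2307 468.5108] 1578 [ 0.0782 -0.0256] 96.28039156437747 0.18708097645460353 0.059560567962401514 60.666666666666664 47.333333333333336
```

View pics/c1.png

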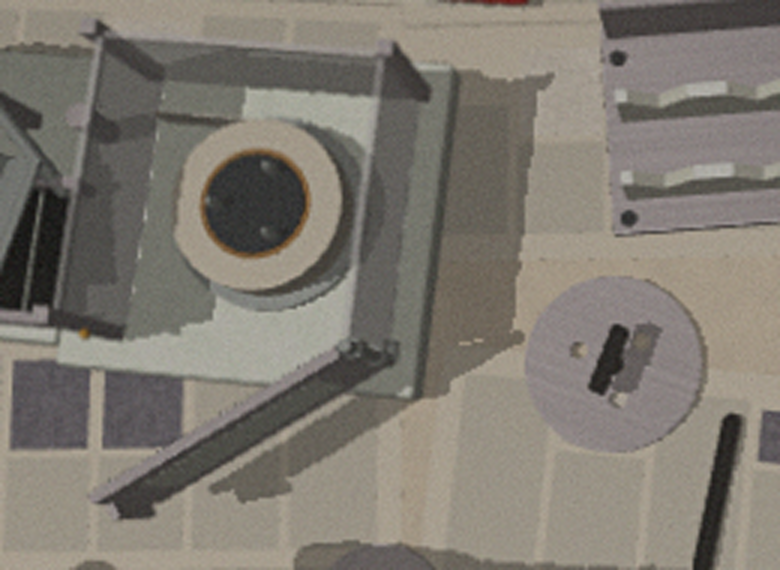

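Run:
```python
from h import *
im=cv2.imread("pics/top_full_c1.png")
f=lambda a,b,w,h,k:cv2.resize(im[b:b+h,a:a+w],None,fx=k,fy=k,interpolation=cv2.INTER_CUBIC)
cv2.imwrite("pics/c2.png",np.hstack([f(144,188,66,66,6),f(262,238,66,66,6)]))
cv2.imwrite("pics/c3.png",f(280,135,155,105,5))
```

```text
(no output)
```

View pics/c2.png

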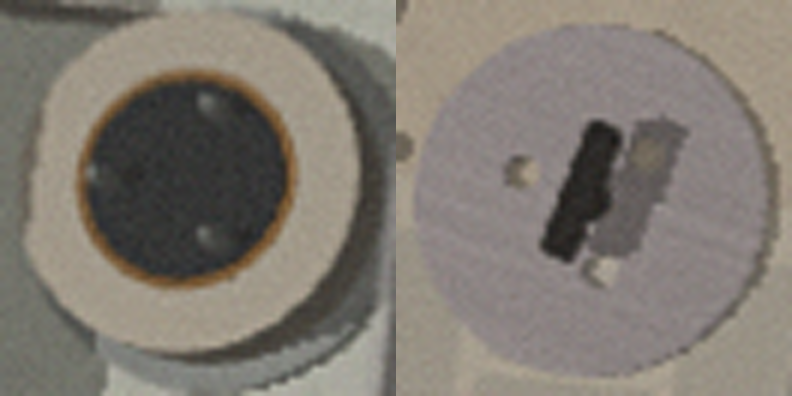

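View pics/c3.png

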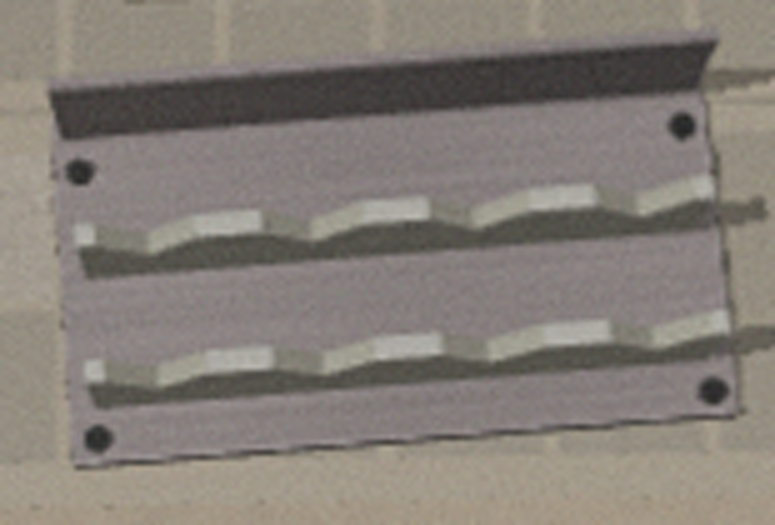

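```bash
cat >> h.py <<'E'
from scipy.optimize import least_squares
def fit2(n,local,px,x0):
    """fit x,y,yaw of a body on the bench from local 3D points and pixels"""
    local=np.array(local,float);px=np.array(px,float)
    def w(p):
        c,s=np.cos(p[2]),np.sin(p[2]);return np.c_[p[0]+c*local[:,0]-s*local[:,1],p[1]+s*local[:,0]+c*local[:,1],local[:,2]]
    f=least_squares(lambda p:(proj(n,w(p))-px).ravel(),x0)
    return f.x,np.abs(f.fun).reshape(-1,2).round(2)
E
python3 - <<'E'
from h import *
c=np.array
px=c([(228,223),(395,211),(562,197),(240,360),(410,347),(578,333)])/5+[280,135]
L=[(x,y,.064) for x in(.03,-.03) for y in(.072,0,-.072)]
p,e=fit2("top",L,px,[.7,-.05,0]);print("cradle",p[:2],np.degrees(p[2]),e.max())
k,s=np.cos(p[2]),np.sin(p[2])
for q in [(-.066,.15,.01),(-.066,-.15,.01)]: print((proj("top",[p[0]+k*q[0]-s*q[1],p[1]+s*q[0]+k*q[1],q[2]])-[280,135])*5,"expect 75,465 / 738,413")
h=[(.027*np.cos(t),.027*np.sin(t)) for t in np.radians([90,210,330])]
hc=unproj("top",c([(188.5,179)])/6+[144,188],.076)[0];rc=unproj("top",c([(193,181)])/6+[144,188],.0735)[0];print("hub",hc,rc)
# image left = +y
px=c([(94,172),(204,232),(204,101)])/6+[144,188]
p,e=fit2("top",[(*a,.092) for a in h],px,[*hc[:2],0]);print("hub studs",p[:2],np.degrees(p[2]),e)
px=c([(521-396,172),(602-396,270),(650-396,152)])/6+[262,238]
p,e=fit2("top",[(*a,.008) for a in h],px,[.45,.07,-.3]);print("keeper holes",p[:2],np.degrees(p[2]),e)
print("disc c",unproj("top",c([(196,199)])/6+[262,238],.008))
b=unproj("top",c([(585-396,190)])/6+[262,238],.043);print("bar c",b)
print("bar", [unproj("top",c([q])/6+[262,238],.048)[0] for q in((603-396,125),(560-396,255))])
b=unproj("top",c([(60,365),(415,398)])/3+[90,150],.035);d=b[0]-b[1];print("base front",b,"yaw",np.degrees(np.arctan2(-d[0],d[1])))
b=unproj("top",c([(93,497),(375,343)])/3+[90,150],.148);d=b[0]-b[1];print("door",b,"yaw",np.degrees(np.arctan2(-d[0],d[1])))
b=unproj("top",c([(95,35),(390,48)])/3+[90,150],.151);d=b[0]-b[1];print("back posts",b,"yaw",np.degrees(np.arctan2(-d[0],d[1])),np.linalg.norm(d))
print(R.from_quat(r.get_state()["eef_rot"]).as_matrix())
E
```

```text
cradle [ 0.6612 -0.0629] 5.58332581259057 0.24
[[ 74.2555 480.2445]] expect 75,465 / 738,413
[[743.302  425.0148]] expect 75,465 / 738,413
hub [0.5947 0.3285 0.076 ] [0.5945 0.3277 0.0735]
hub studs [0.5953 0.3306] 3.7226324368978583 [[0.41 0.06]
 [0.15 0.04]
 [0.25 0.1 ]]
keeper holes [0.492  0.0785] -20.0424243014579 [[0.31 0.05]
 [0.04 0.1 ]
 [0.27 0.05]]
disc c [[0.4916 0.0781 0.008 ]]
bar c [[0.4919 0.0775 0.043 ]]
bar [array([0.5146, 0.0712, 0.048 ]), array([0.4684, 0.0852, 0.048 ])]
base front [[0.481  0.4834 0.035 ]
 [0.4623 0.2179 0.035 ]] yaw -4.0220872497714195
door [[0.3884 0.3978 0.148 ]
 [0.4905 0.2188 0.148 ]] yaw 29.714492284349646
back posts [[0.6941 0.4214 0.151 ]
 [0.6853 0.219  0.151 ]] yaw -2.4893528236373053 0.202630715388144
[[ 0.9321 -0.0004  0.3623]
 [-0.3623 -0.0012  0.9321]
 [ 0.0001 -1.     -0.0013]]
```

```bash
cat >> h.py <<'E'
def plan(*tg,fix=None):
    """tg: (x,y,z,jaw_deg) in turn; prints each as shift and turn fractions from the one before"""
    s=r.get_state();p=np.array(s["tool_pos"]);M=R.from_quat(s["eef_rot"])
    for x,y,z,a in tg:
        a=np.radians(a);best=None
        for b in(a,a+np.pi):
            zt=np.array([np.cos(b),np.sin(b),0]);yt=np.array([0,0,-1.]);N=R.from_matrix(np.c_[np.cross(yt,zt),yt,zt])
            w=(M.inv()*N).as_rotvec()
            if best is None or np.linalg.norm(w)<np.linalg.norm(best[0]): best=(w,N)
        d=M.inv().apply(np.array([x,y,z])-p)
        print(np.round(np.r_[d,best[0]/np.pi],4).tolist(), "rows>=%d"%np.ceil(max(np.linalg.norm(d)/.0417,np.degrees(np.linalg.norm(best[0]))/7.16)))
        p=np.array([x,y,z]);M=best[1]
def st():
    s=r.get_state();M=R.from_quat(s["eef_rot"]).as_matrix()
    print("t %.2f"%s["clock"],"tcp",s["tool_pos"],"jaw %.2f"%np.degrees(np.arctan2(M[1,2],M[0,2])),"F",s["contact_force"],"open %.3f"%s["opening"],"q7 %.2f"%s["q"][6],"tilt",M[:2,1])
E
python3 - <<'E'
from h import *
a,b,t=.6612,-.0629,np.radians(5.5);k,s=np.cos(t),np.sin(t)
for q in [(.097,.15,.078),(.097,-.15,.078)]: print((proj("top",[a+k*q[0]-s*q[1],b+s*q[0]+k*q[1],q[2]])-[280,135])*5,"expect 52,88 / 717,40")
plan((.492,.078,.19,70),(.492,.078,.10,70),(.492,.078,.022,70))
E
```

```text
[[34.4824 79.4303]] expect 52,88 / 717,40
[[729.7229  24.9762]] expect 52,88 / 717,40
[0.4302, 0.0255, -0.3735, 0.0004, -0.0069, 0.0] rows>=14
[0.0, 0.09, 0.0, 0.0, 0.0, 0.0] rows>=3
[0.0, 0.078, 0.0, 0.0, 0.0, 0.0] rows>=2
```

```bash
python3 - <<'E'
from h import *
t=np.radians(5.5);k,s=np.cos(t),np.sin(t)
def loc(px,z):
    w=unproj("top",np.array(px,float)/5+[280,135],z)[:,:2]-[.6612,-.0629];print(z,np.c_[k*w[:,0]+s*w[:,1],-s*w[:,0]+k*w[:,1]].round(4).tolist())
loc([(79,172),(682,125),(98,438),(712,390)],.010)
loc([(75,465),(738,413)],.010)
loc([(52,90),(717,40)],.078)
loc([(62,138),(707,92)],.010)
loc([(85,235),(703,188),(95,372),(720,323)],.064)
E
python3 -m handwheel '[[[0.21,0.0125,-0.185,0,-0.0035,0],[0.4302,0.0255,-0.3735,0,-0.0069,0],[0.4302,0.0255,-0.3735,0,-0.0069,0],[0.4302,0.0255,-0.3735,0,-0.0069,0],[0.4302,0.0255,-0.3735,0,-0.0069,0],[0.4302,0.0255,-0.3735,0,-0.0069,0],[0.4302,0.0255,-0.3735,0,-0.0069,0],[0.4302,0.0255,-0.3735,0,-0.0069,0],[0.4302,0.0255,-0.3735,0,-0.0069,0],[0.4302,0.0255,-0.3735,0,-0.0069,0],[0.4302,0.0255,-0.3735,0,-0.0069,0],[0.4302,0.0255,-0.3735,0,-0.0069,0]]]' 1 40
```

```text
0.01 [[0.0759, 0.1381], [0.0755, -0.1383], [-0.048, 0.138], [-0.0487, -0.1379]]
0.01 [[-0.0594, 0.1491], [-0.0601, -0.1484]]
0.078 [[0.0916, 0.1428], [0.0906, -0.1437]]
0.01 [[0.0927, 0.1448], [0.0904, -0.1516]]
0.064 [[0.0303, 0.1339], [0.0294, -0.133], [-0.0301, 0.1338], [-0.0306, -0.1335]]
clock: 1.15
tool_pos: [0.4599, 0.1387, 0.1931]
eef_rot: [-0.696, 0.123, -0.123, 0.696]
contact_force: [0.8, -0.1, 0.2]
opening: 1.005
```

```bash
python3 -m handwheel '[[[0,0,0,0,0,0]]]'
python3 - <<'E'
from h import *
st(); plan((.492,.078,.10,70),(.492,.078,.022,70))
E
```

```text
clock: 1.23
tool_pos: [0.4628, 0.1302, 0.1924]
eef_rot: [0.698, -0.128, 0.129, -0.693]
contact_force: [-0.4, 0.0, 0.0]
opening: 0.999
t 1.23 tcp [0.4628 0.1302 0.1924] jaw 69.12 F [-0.4239  0.0484  0.039 ] open 0.999 q7 0.58 tilt [ 0.0006 -0.0063]
[0.0456, 0.0928, -0.0378, 0.0018, -0.0049, 0.0009] rows>=3
[0.0, 0.078, 0.0, 0.0, 0.0, 0.0] rows>=2
```

Candidates for the keeper: the disc at top px (295,271), about 60 px across (≈130 mm, black T-handle), and a smaller disc at (217,353), about 46 px (≈100 mm). I choose the first; crop c2 confirms the size and the three holes. The loose bottles are at px (379,279), (443,296), (479,236) and (515,297). The crated bottles are not loose.

```bash
python3 -m handwheel '[[[0.0456,0.0928,-0.0378,0,-0.005,0],[0.0456,0.0928,-0.0378,0,-0.005,0],[0.0456,0.0928,-0.0378,0,-0.005,0],[0.0456,0.0928,-0.0378,0,-0.005,0],[0.0456,0.0928,-0.0378,0,-0.005,0],[0.0456,0.0928,-0.0378,0,-0.005,0]]]' 0 40
python3 - <<'E'
from h import *
st(); plan((.492,.078,.022,70))
im=shot("top","k1",(232,208,362,308),6)
E
```

```text
clock: 1.73
tool_pos: [0.4893, 0.0913, 0.1013]
eef_rot: [-0.697, 0.117, -0.117, 0.698]
contact_force: [-0.1, 0.2, -0.7]
opening: 0.569
t 1.73 tcp [0.4893 0.0913 0.1013] jaw 70.98 F [-0.1494  0.2251 -0.7047] open 0.569 q7 0.62 tilt [0.0009 0.0015]
[0.0069, 0.0793, -0.0118, -0.0005, 0.0054, 0.0001] rows>=2
```

View pics/k1.png

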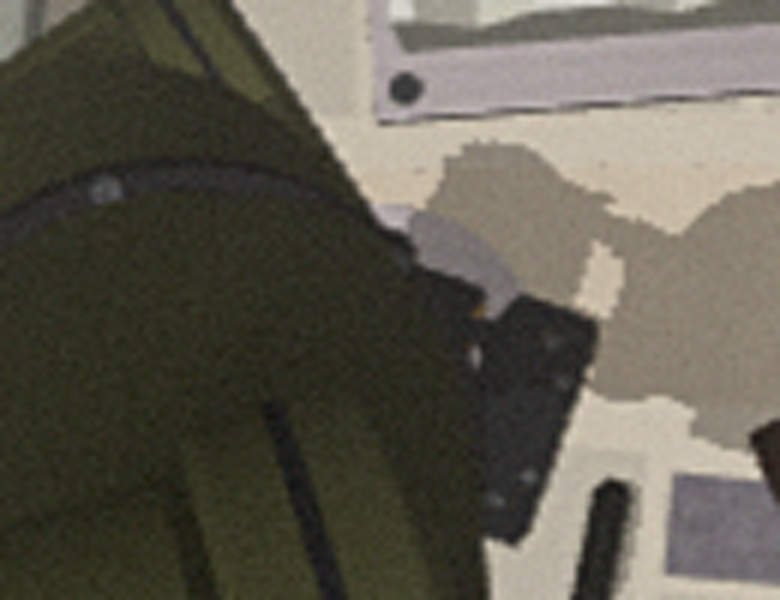

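```bash
python3 -m handwheel '[[[0,0,0,0,0,0],[0,0,0,0,0,0],[0,0,0,0,0,0]]]'
python3 - <<'E'
from h import *
st(); plan((.492,.078,.022,70))
E
```

```text
clock: 2.03
tool_pos: [0.4896, 0.0904, 0.1013]
eef_rot: [-0.697, 0.116, -0.117, 0.698]
contact_force: [0.1, 0.1, -1.1]
opening: 0.5
t 2.03 tcp [0.4896 0.0904 0.1013] jaw 70.96 F [ 0.0842  0.0791 -1.1433] open 0.500 q7 0.62 tilt [0.0017 0.0008]
[0.0063, 0.0793, -0.0111, -0.0004, 0.0054, 0.0004] rows>=2
```

```bash
python3 -m handwheel '[[[0.0063,0,-0.0111,0,0.0054,0],[0.0063,0.03,-0.0111,0,0.0054,0],[0.0063,0.0793,-0.0111,0,0.0054,0],[0.0063,0.0793,-0.0111,0,0.0054,0],[0.0063,0.0793,-0.0111,0,0.0054,0],[0.0063,0.0793,-0.0111,0,0.0054,0],[0.0063,0.0793,-0.0111,0,0.0054,0]]]'
python3 - <<'E'
from h import *
st(); plan((.492,.078,.022,70))
im=shot("side","k2",(210,180,370,300),5)
E
```

```text
clock: 2.62
tool_pos: [0.4925, 0.0774, 0.0228]
eef_rot: [-0.696, 0.122, -0.124, 0.697]
contact_force: [-0.4, 1.0, 0.7]
opening: 0.498
t 2.62 tcp [0.4925 0.0774 0.0228] jaw 69.94 F [-0.3693  1.0284  0.7032] open 0.498 q7 0.58 tilt [0.0025 0.0008]
[-0.0007, 0.0008, 0.0003, -0.0005, -0.0004, 0.0007] rows>=1
```

View pics/k2.png

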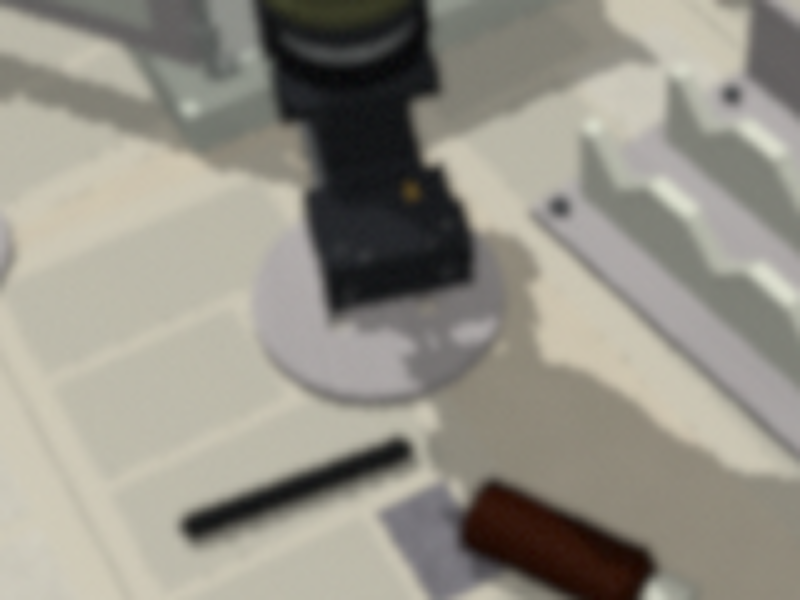

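The side crop shows the gripper over the middle of the disc (crop px 380,310), and nothing else is in the way. Grip and lift.

```bash
python3 -m handwheel '[[[0,0,0,0,0,0],[0,0,0,0,0,0],[0,0,0,0,0,0],[0,0,0,0,0,0],[0,0,0,0,0,0],[0,0,0,0,0,0],[0,0,0,0,0,0],[0,0,0,0,0,0]]]' -1 50;  python3 -m handwheel '[[[0,-0.03,0,0,0,0],[0,-0.07,0,0,0,0],[0,-0.12,0,0,0,0],[0,-0.16,0,0,0,0],[0,-0.18,0,0,0,0],[0,-0.18,0,0,0,0],[0,-0.18,0,0,0,0],[0,-0.18,0,0,0,0]]]'
python3 - <<'E'
from h import *
st(); plan((.52,.2,.20,80),(.5953,.330,.20,93.7),(.5953,.330,.125,93.7))
E
```

```text
clock: 3.33
tool_pos: [0.492, 0.0775, 0.0213]
eef_rot: [-0.696, 0.123, -0.123, 0.697]
contact_force: [-0.4, 1.8, 5.0]
opening: 0.118
clock: 4.0
tool_pos: [0.4901, 0.0761, 0.1996]
eef_rot: [0.697, -0.124, 0.122, -0.696]
contact_force: [-0.6, -0.0, -3.7]
opening: 0.12
t 4.00 tcp [0.4901 0.0761 0.1996] jaw 69.91 F [-0.5926 -0.0388 -3.7315] open 0.120 q7 0.70 tilt [-0.0035 -0.0013]
[-0.0145, -0.0007, 0.1266, 0.0007, -0.0561, -0.001] rows>=4
[0.0516, 0.0, 0.1411, 0.0, -0.0761, 0.0] rows>=4
[0.0, 0.075, 0.0, 0.0, 0.0, 0.0] rows>=2
```

```bash
python3 -m handwheel '[[[-0.007,0,0.064,0,-0.03,0],[-0.0145,0,0.1266,0,-0.056,0],[-0.0145,0,0.1266,0,-0.056,0],[-0.0145,0,0.1266,0,-0.056,0],[-0.0145,0,0.1266,0,-0.056,0],[-0.0145,0,0.1266,0,-0.056,0],[-0.0145,0,0.1266,0,-0.056,0]]]'; python3 -m handwheel '[[[0.025,0,0.07,0,-0.038,0],[0.0516,0,0.1411,0,-0.076,0],[0.0516,0,0.1411,0,-0.076,0],[0.0516,0,0.1411,0,-0.076,0],[0.0516,0,0.1411,0,-0.076,0],[0.0516,0,0.1411,0,-0.076,0],[0.0516,0,0.1411,0,-0.076,0],[0.0516,0,0.1411,0,-0.076,0]]]'
python3 - <<'E'
from h import *
st(); plan((.595,.3295,.13,93.7))
im=shot("side","k3",(180,100,340,220),5)
E
```

```text
clock: 4.58
tool_pos: [0.5203, 0.1985, 0.1992]
eef_rot: [0.706, -0.063, 0.061, -0.703]
contact_force: [0.2, -0.5, -3.8]
opening: 0.12
clock: 5.25
tool_pos: [0.5966, 0.3278, 0.2005]
eef_rot: [0.708, 0.021, -0.022, -0.706]
contact_force: [-0.2, -1.0, -2.8]
opening: 0.118
t 5.25 tcp [0.5966 0.3278 0.2005] jaw 93.55 F [-0.1759 -1.0023 -2.8144] open 0.118 q7 0.80 tilt [-0.0011 -0.003 ]
[-0.0014, 0.0705, 0.002, 0.0009, -0.0008, -0.0004] rows>=2
```

View pics/k3.png

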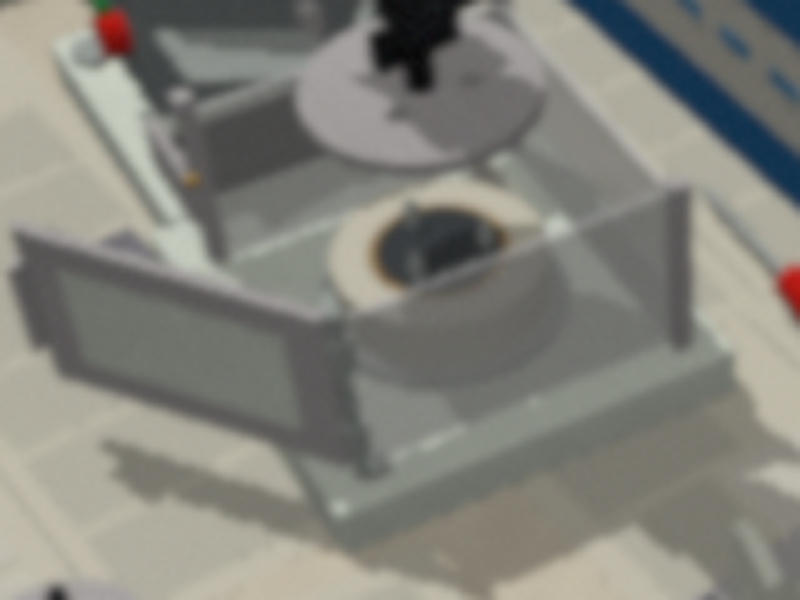

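Run:
```python
from h import *
h=[(.027*np.cos(t),.027*np.sin(t)) for t in np.radians([90,210,330])]
for z in(.094,.076):
    t=np.radians(3.7);k,s=np.cos(t),np.sin(t)
    print(z,((proj("side",[(.595+k*a-s*b,.3295+s*a+k*b,z) for a,b in h]+[(.595,.3295,z)])-[180,100])*5).round(0).tolist())
th=np.linspace(0,2*np.pi,73)
for z,(x,y),rr in((.182+.008,(.5966,.3278),.065),(.0735,(.595,.3295),.062),(.076,(.595,.3295),.036)):
    q=(proj("side",np.c_[x+rr*np.cos(th),y+rr*np.sin(th),0*th+z])-[180,100])*5
    print(z,"x",q[:,0].min().round(),q[:,0].max().round(),"y",q[:,1].min().round(),q[:,1].max().round())
g=cv2.imread("pics/k3.png")[190:300,340:540]; cv2.imwrite("pics/k3b.png",cv2.resize(g,None,fx=4,fy=4,interpolation=cv2.INTER_CUBIC))
```

```text
0.094 [[405.0, 194.0], [411.0, 249.0], [481.0, 214.0], [432.0, 219.0]]
0.076 [[409.0, 219.0], [414.0, 274.0], [483.0, 239.0], [435.0, 243.0]]
0.19 x 293.0 542.0 y 2.0 156.0
0.0735 x 326.0 546.0 y 176.0 322.0
0.076 x 371.0 499.0 y 202.0 287.0
```

View pics/k3b.png

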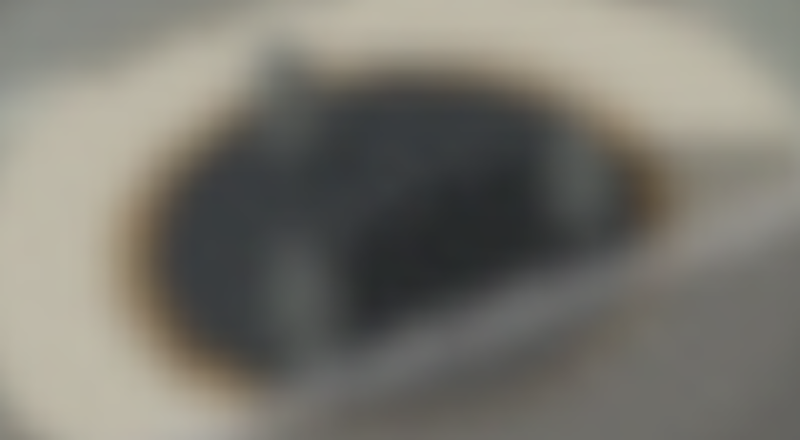

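Picture k3 shows the disc over the hub, clear of the walls, with studs at crop px (407,198), (411,249) and (481,221). This is within about 1.5 px (full image) of my model, so I lower.

```bash
python3 -m handwheel '[[[-0.0014,0.03,0.002,0,-0.0008,0],[-0.0014,0.06,0.002,0,-0.0008,0],[-0.0014,0.0755,0.002,0,-0.0008,0],[-0.0014,0.0755,0.002,0,-0.0008,0],[-0.0014,0.0755,0.002,0,-0.0008,0],[-0.0014,0.0755,0.002,0,-0.0008,0],[-0.0014,0.0755,0.002,0,-0.0008,0]]]'; python3 -c "
from h import *;st();plan((.595,.3295,.117,93.7))"; python3 -m handwheel '[[[0,0.004,0,0,0,0],[0,0.008,0,0,0,0],[0,0.012,0,0,0,0],[0,0.012,0,0,0,0],[0,0.012,0,0,0,0]]]'; python3 -c "
from h import *;st();plan((.595,.3295,.105,93.7))"
```

```text
clock: 5.88
tool_pos: [0.5964, 0.3334, 0.1277]
eef_rot: [-0.706, -0.025, 0.022, 0.707]
contact_force: [-0.2, -0.2, -3.1]
opening: 0.119
t 5.88 tcp [0.5964 0.3334 0.1277] jaw 93.80 F [-0.2013 -0.2303 -3.0988] open 0.119 q7 0.76 tilt [0.0031 0.0021]
[-0.0017, 0.0107, -0.0038, -0.0006, 0.0005, 0.001] rows>=1
clock: 6.3
tool_pos: [0.5949, 0.3326, 0.1132]
eef_rot: [0.707, 0.023, -0.024, -0.707]
contact_force: [0.1, 0.0, -3.0]
opening: 0.116
t 6.30 tcp [0.5949 0.3326 0.1132] jaw 93.84 F [ 0.144   0.0393 -3.0187] open 0.116 q7 0.75 tilt [-0.0007 -0.0004]
[-0.0001, 0.0082, -0.0031, 0.0001, 0.0008, -0.0002] rows>=1
```

```bash
python3 -m handwheel '[[[0,0,-0.002,0,0,0],[0,0,-0.002,0,0,0],[0,0.003,-0.002,0,0,0],[0,0.003,-0.002,0,0,0],[0,0.003,-0.002,0,0,0]]]'; python3 -m handwheel '[[[0,0.002,0,0,0,0],[0,0.004,0,0,0,0],[0,0.004,0,0,0,0],[0,0.004,0,0,0,0]]]'; python3 -c "
from h import *;st()"
```

```text
clock: 6.72
tool_pos: [0.5952, 0.3307, 0.1104]
eef_rot: [0.707, 0.024, -0.024, -0.707]
contact_force: [-0.5, -0.5, -3.0]
opening: 0.116
clock: 7.05
tool_pos: [0.5952, 0.3307, 0.1063]
eef_rot: [0.707, 0.024, -0.024, -0.707]
contact_force: [-0.6, -0.1, -2.7]
opening: 0.117
t 7.05 tcp [0.5952 0.3307 0.1063] jaw 93.83 F [-0.6475 -0.1029 -2.6987] open 0.117 q7 0.75 tilt [-0.0004 -0.0001]
```

```bash
python3 -m handwheel '[[[0,0.002,0,0,0,0],[0,0.005,0,0,0,0],[0,0.007,0,0,0,0],[0,0.007,0,0,0,0],[0,0.007,0,0,0,0]]]'; python3 -m handwheel '[[[0,0.0015,0,0,0,0],[0,0.003,0,0,0,0],[0,0.0045,0,0,0,0],[0,0.0045,0,0,0,0]]]'; python3 -c "
from h import *;st()"
```

```text
clock: 7.47
tool_pos: [0.5951, 0.3307, 0.0993]
eef_rot: [0.707, 0.024, -0.024, -0.707]
contact_force: [-0.6, -0.3, -2.4]
opening: 0.117
clock: 7.8
tool_pos: [0.5956, 0.3307, 0.0974]
eef_rot: [0.707, 0.024, -0.023, -0.707]
contact_force: [-3.9, -3.2, 9.3]
opening: 0.122
t 7.80 tcp [0.5956 0.3307 0.0974] jaw 93.81 F [-3.9233 -3.1903  9.311 ] open 0.122 q7 0.75 tilt [ 0.0012 -0.0001]
```

```bash
python3 -m handwheel '[[[0,0,0,0,0,0],[0,0,0,0,0,0],[0,0,0,0,0,0],[0,0,0,0,0,0],[0,0,0,0,0,0],[0,0,0,0,0,0]]]' 0; python3 -m handwheel '[[[0,-0.02,0,0,0,0],[0,-0.05,0,0,0,0],[0,-0.08,0,0,0,0],[0,-0.12,0,0,0,0],[0,-0.12,0,0,0,0],[0,-0.12,0,0,0,0],[0,-0.12,0,0,0,0]]]'
python3 - <<'E'
from h import *
st()
im=shot("side","k4",(180,100,340,220),5)
th=np.linspace(0,2*np.pi,73)
for z in(.084,.101):
    q=(proj("side",np.c_[.595+.065*np.cos(th),.3297+.065*np.sin(th),0*th+z])-[180,100])*5
    print(z,"x",q[:,0].min().round(),q[:,0].max().round(),"y",q[:,1].min().round(),q[:,1].max().round())
E
```

```text
clock: 8.3
tool_pos: [0.5953, 0.3308, 0.0949]
eef_rot: [-0.707, -0.024, 0.024, 0.707]
contact_force: [-0.9, 0.2, -0.8]
opening: 0.498
clock: 8.88
tool_pos: [0.5951, 0.3305, 0.2147]
eef_rot: [0.707, 0.024, -0.024, -0.707]
contact_force: [-0.4, 0.5, 0.0]
opening: 0.499
t 8.88 tcp [0.5951 0.3305 0.2147] jaw 93.83 F [-0.4313  0.5432  0.03  ] open 0.499 q7 0.80 tilt [-0.0003 -0.0004]
0.084 x 317.0 550.0 y 158.0 312.0
0.101 x 313.0 548.0 y 134.0 288.0
```

View pics/k4.png

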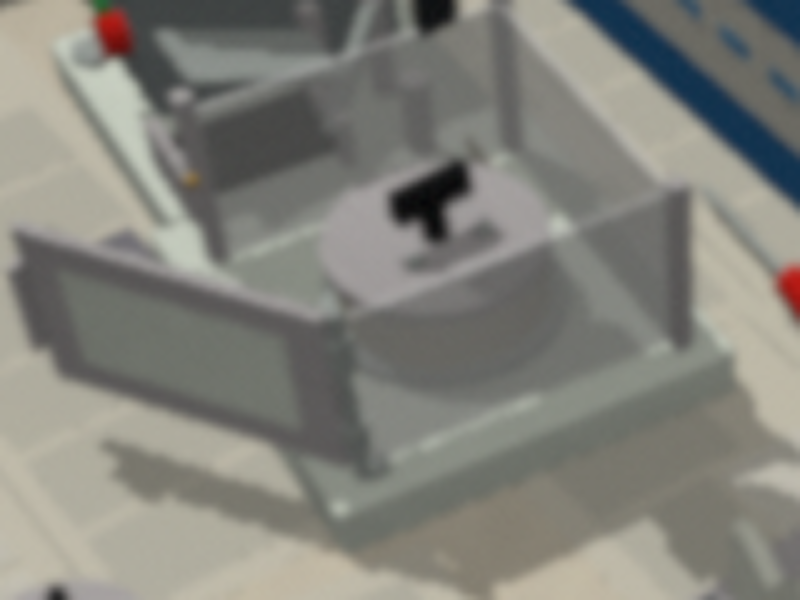

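Picture k4 shows the disc low and level on the hub (rim from crop px 318 to 553, y from about 165), which matches a top face at 84 mm, so it is seated. The contact height agrees too. Next is the door.

Run:
```python
from h import *
plan((.47,.34,.215,90),(.345,.355,.215,86.7),(.345,.355,.115,86.7),(.44,.38,.115,86.7))
```

```text
[-0.1237, -0.001, 0.0182, 0.0005, 0.0213, -0.0006] rows>=3
[-0.125, 0.0, 0.015, 0.0, 0.0183, 0.0] rows>=4
[0.0, 0.1, 0.0, 0.0, 0.0, 0.0] rows>=3
[0.0934, 0.0, 0.0304, 0.0, 0.0, 0.0] rows>=3
```

```bash
python3 -m handwheel '[[[-0.1237,0,0.0182,0,0.02,0],[-0.247,0,0.028,0,0.0396,0],[-0.247,0,0.028,0,0.0396,0],[-0.247,0,0.028,0,0.0396,0],[-0.247,0,0.028,0,0.0396,0],[-0.247,0,0.028,0,0.0396,0],[-0.247,0,0.028,0,0.0396,0],[-0.247,0,0.028,0,0.0396,0],[-0.247,0,0.028,0,0.0396,0],[-0.247,0,0.028,0,0.0396,0]]]' -1
python3 - <<'E'
from h import *
st();plan((.345,.355,.115,86.7),(.44,.38,.115,86.7))
E
```

```text
clock: 9.77
tool_pos: [0.3485, 0.3419, 0.2145]
eef_rot: [0.707, -0.021, 0.021, -0.707]
contact_force: [1.9, 0.5, 0.7]
opening: 0.008
t 9.77 tcp [0.3485 0.3419 0.2145] jaw 86.57 F [1.8704 0.5054 0.744 ] open 0.008 q7 0.33 tilt [ 0.0001 -0.0005]
[-0.0043, 0.0995, 0.0129, 0.0001, -0.0007, 0.0001] rows>=3
[0.0934, 0.0, 0.0304, 0.0, 0.0, 0.0] rows>=3
```

```bash
python3 -m handwheel '[[[-0.0043,0.04,0.0129,0,0,0],[-0.0043,0.0995,0.0129,0,0,0],[-0.0043,0.0995,0.0129,0,0,0],[-0.0043,0.0995,0.0129,0,0,0],[-0.0043,0.0995,0.0129,0,0,0]]]'; python3 -m handwheel '[[[0.015,0,0.005,0,0,0],[0.03,0,0.01,0,0,0],[0.045,0,0.015,0,0,0],[0.06,0,0.02,0,0,0],[0.075,0,0.025,0,0,0],[0.09,0,0.03,0,0,0],[0.1,0,0.032,0,0,0],[0.11,0,0.034,0,0,0],[0.11,0,0.034,0,0,0]]]';  python3 - <<'E'
from h import *
st();plan((.478,.390,.115,86.7),(.49,.3915,.115,86.7))
E
```

```text
clock: 10.18
tool_pos: [0.3442, 0.3547, 0.1147]
eef_rot: [0.707, -0.021, 0.021, -0.706]
contact_force: [0.5, 1.0, 0.0]
opening: 0.004
clock: 10.93
tool_pos: [0.4593, 0.3833, 0.1177]
eef_rot: [-0.706, 0.02, -0.023, 0.708]
contact_force: [-0.2, -0.3, -0.2]
opening: 0.004
t 10.93 tcp [0.4593 0.3833 0.1177] jaw 86.46 F [-0.2055 -0.2984 -0.1621] open 0.004 q7 0.39 tilt [0.0046 0.0034]
[0.0182, 0.0028, 0.0078, -0.0012, -0.0014, 0.0014] rows>=1
[0.0119, 0.0, 0.0022, 0.0, 0.0, 0.0] rows>=1
```

```bash
python3 -m handwheel '[[[0.006,0,0.002,0,0,0],[0.012,0,0.004,0,0,0],[0.018,0,0.006,0,0,0],[0.018,0,0.006,0,0,0],[0.018,0,0.006,0,0,0]]]'; python3 -m handwheel '[[[0.002,0,0,0,0,0],[0.004,0,0,0,0,0],[0.006,0,0,0,0,0],[0.006,0,0,0,0,0]]]';python3 -m handwheel '[[[0.002,0,0,0,0,0],[0.004,0,0,0,0,0],[0.004,0,0,0,0,0]]]'
```

```text
clock: 11.35
tool_pos: [0.4738, 0.3881, 0.1157]
eef_rot: [-0.707, 0.02, -0.021, 0.707]
contact_force: [0.5, 0.7, 0.0]
opening: 0.008
clock: 11.68
tool_pos: [0.4785, 0.3877, 0.1155]
eef_rot: [0.707, -0.021, 0.02, -0.707]
contact_force: [-2.2, 0.3, 1.2]
opening: 0.004
clock: 11.93
tool_pos: [0.482, 0.3877, 0.1155]
eef_rot: [0.707, -0.021, 0.019, -0.707]
contact_force: [-3.2, 0.8, 0.8]
opening: 0.007
```

```bash
for i in 1; do python3 -m handwheel '[[[0.0015,0,0,0,0,0],[0.003,0,0,0,0,0],[0.003,0,0,0,0,0]]]'; python3 -m handwheel '[[[0.0015,0,0,0,0,0],[0.003,0,0,0,0,0],[0.003,0,0,0,0,0]]]'; python3 -m handwheel '[[[0.0015,0,0,0,0,0],[0.003,0,0,0,0,0],[0.003,0,0,0,0,0]]]'; done
```

```text
clock: 12.18
tool_pos: [0.4858, 0.3876, 0.1155]
eef_rot: [-0.707, 0.021, -0.02, 0.707]
contact_force: [-4.3, 0.7, 2.0]
opening: 0.003
clock: 12.43
tool_pos: [0.4859, 0.3875, 0.1155]
eef_rot: [0.707, -0.022, 0.018, -0.706]
contact_force: [-9.6, -0.2, 5.0]
opening: 0.0
clock: 12.68
tool_pos: [0.486, 0.3875, 0.1154]
eef_rot: [0.708, -0.023, 0.016, -0.706]
contact_force: [-14.5, -0.0, 8.7]
opening: 0.001
```

```bash
python3 -m handwheel '[[[-0.03,0,0,0,0,0],[-0.07,0,0,0,0,0],[-0.09,0,0,0,0,0],[-0.09,-0.04,0,0,0,0],[-0.09,-0.1,0,0,0,0],[-0.09,-0.1,0,0,0,0],[-0.09,-0.1,0,0,0,0]]]' 1
python3 - <<'E'
from h import *
st()
im=shot("side","d1",(180,100,340,220),5)
im=shot("top","d2",(90,150,350,340),3)
for b in bottles(im):
    if .35<b[2][0]<.65 and b[2][1]<.05: print(*b)
E
```

```text
clock: 13.27
tool_pos: [0.4062, 0.3945, 0.2205]
eef_rot: [-0.704, 0.018, -0.024, 0.71]
contact_force: [0.4, 0.3, 0.3]
opening: 0.509
t 13.27 tcp [0.4062 0.3945 0.2205] jaw 86.62 F [0.4058 0.2964 0.3259] open 0.509 q7 0.37 tilt [0.0086 0.0077]Traceback (most recent call last):
  File "<stdin>", line 5, in <module>
  File "h.py", line 30, in bottles
    if g(-1)>g(1)*1.0: a,t=-a,-t
       ~^^^^
  File "h.py", line 29, in <lambda>
    g=lambda s:im[tuple(np.round(proj(n,[*(c+s*a*.062),zc])[0][::-1]).astype(int))].mean()
               ~~^^^^^^^^^^^^^^^^^^^^^^^^^^^^^^^^^^^^^^^^^^^^^^^^^^^^^^^^^^^^^^^^^^
IndexError: index 480 is out of bounds for axis 0 with size 480
```

View pics/d1.png

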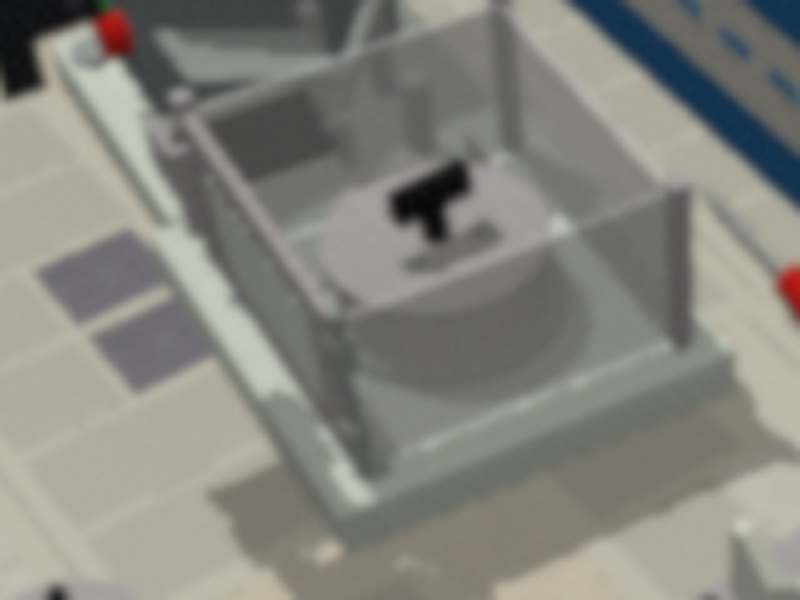

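Door shut flush with the wall posts, disc still flat on the hub. Now the bottles.

```bash
sed -i 's/        g=lambda s:im\[.*/        g=lambda s:im[tuple(np.clip(np.round(proj(n,[*(c+s*a*.062),zc])[0][::-1]),0,[479,639]).astype(int))].mean()/' h.py
cat >> h.py <<'E'
def loose(im):
    o=[]
    for b in bottles(im):
        if .35<b[2][0]<.7 and -.6<b[2][1]<.05 and 500<b[1]<900 and .085<b[4]<.112 and .03<b[5]<.046:
            a=np.radians(b[3]);print("px",b[0].round(),"origin",b[2]-.004*np.array([np.cos(a),np.sin(a)]),"yaw %.1f L %.3f"%(b[3],b[4]),b[6:])
def groove(i):
    y=[-.108,-.036,.036,.108][i-1];t=np.radians(5.5);return .6612-np.sin(t)*y,-.0629+np.cos(t)*y
E
python3 - <<'E'
from h import *
loose(cv2.imread("pics/top_full_d2.png"))
for i in(1,2,3,4): print(groove(i))
plan((.4785,-.102,.15,27),(.4785,-.102,.006,27),(.4785,-.102,.15,27),(*groove(4),.15,95.5),(*groove(4),.056,95.5))
E
```

```text
px [451. 189.] origin [ 0.6771 -0.2654] yaw -59.8 L 0.101 (np.float64(168.33333333333334), np.float64(91.0))
px [468. 204.] origin [ 0.6431 -0.3023] yaw -59.3 L 0.101 (np.float64(171.0), np.float64(137.0))
px [378. 279.] origin [ 0.4747 -0.1015] yaw -63.3 L 0.096 (np.float64(164.33333333333334), np.float64(61.333333333333336))
px [443. 296.] origin [ 0.4377 -0.2434] yaw -47.9 L 0.098 (np.float64(160.33333333333334), np.float64(58.666666666666664))
(np.float64(0.6715513412721842), np.float64(-0.17040278942365533))
(np.float64(0.6646504470907281), np.float64(-0.09873426314121844))
(np.float64(0.657749552909272), np.float64(-0.02706573685878156))
(np.float64(0.6508486587278158), np.float64(0.04460278942365532))
[0.103, 0.0658, -0.4887, -0.0008, 0.3312, 0.0006] rows>=13
[0.0, 0.144, -0.0, 0.0, 0.0, 0.0] rows>=4
[0.0, -0.144, 0.0, 0.0, 0.0, 0.0] rows>=4
[-0.0524, 0.0, 0.2201, 0.0, -0.3806, 0.0] rows>=10
[0.0, 0.094, 0.0, 0.0, 0.0, 0.0] rows>=3
```

```bash
python3 -c "
import cv2;im=cv2.imread('pics/top_full_d2.png');cv2.imwrite('pics/d3.png',im[130:430,260:640])"
```

```text
(no output)
```

View pics/d3.png

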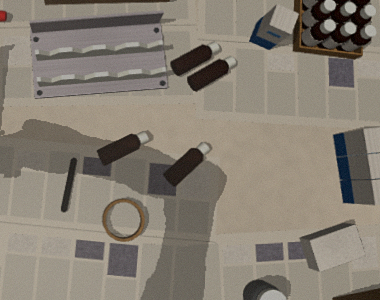

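Picture d3 (full-image offset 260,130) shows that the farthest bottle was knocked into another. Those two now lie side by side at px (451,189) and (468,204), with about 10 mm between them. The other two have not moved. I pick the one at (378,279) first.

```bash
python3 -m handwheel '[[[0.03,0.01,-0.16,0,0.1,0],[0.06,0.03,-0.33,0,0.2,0],[0.1,0.0658,-0.4887,0,0.3312,0],[0.1,0.0658,-0.4887,0,0.3312,0],[0.1,0.0658,-0.4887,0,0.3312,0],[0.1,0.0658,-0.4887,0,0.3312,0],[0.1,0.0658,-0.4887,0,0.3312,0],[0.1,0.0658,-0.4887,0,0.3312,0],[0.1,0.0658,-0.4887,0,0.3312,0],[0.1,0.0658,-0.4887,0,0.3312,0],[0.1,0.0658,-0.4887,0,0.3312,0],[0.1,0.0658,-0.4887,0,0.3312,0]]]' 0.8;python3 -m handwheel '[[[0,0,0,0,0,0],[0,0,0,0,0,0],[0,0,0,0,0,0]]]'
python3 - <<'E'
from h import *
st();plan((.476,-.103,.10,26.7),(.476,-.103,.007,26.7))
E
```

```text
clock: 14.37
tool_pos: [0.4728, -0.1011, 0.1485]
eef_rot: [0.604, -0.37, 0.368, -0.602]
contact_force: [0.3, 1.3, -0.1]
opening: 0.901
clock: 14.62
tool_pos: [0.473, -0.0984, 0.1491]
eef_rot: [0.603, -0.37, 0.368, -0.603]
contact_force: [0.1, -0.5, -0.4]
opening: 0.902
t 14.62 tcp [ 0.473  -0.0984  0.1491] jaw 27.05 F [ 0.1289 -0.4513 -0.4003] open 0.902 q7 0.40 tilt [-0.0023  0.0005]
[0.0055, 0.0491, 0.0006, 0.0006, 0.0019, -0.0005] rows>=2
[0.0, 0.093, 0.0, 0.0, 0.0, 0.0] rows>=3
```

```bash
python3 -m handwheel '[[[0.0055,0.03,0,0,0.002,0],[0.0055,0.07,0,0,0.002,0],[0.0055,0.11,0,0,0.002,0],[0.0055,0.142,0,0,0.002,0],[0.0055,0.142,0,0,0.002,0],[0.0055,0.142,0,0,0.002,0],[0.0055,0.142,0,0,0.002,0]]]' 0.8 30; python3 -m handwheel '[[[0,0,0,0,0,0],[0,0,0,0,0,0],[0,0,0,0,0,0],[0,0,0,0,0,0],[0,0,0,0,0,0],[0,0,0,0,0,0],[0,0,0,0,0,0],[0,0,0,0,0,0]]]' -1;  python3 -m handwheel '[[[0,-0.03,0,0,0,0],[0,-0.07,0,0,0,0],[0,-0.11,0,0,0,0],[0,-0.15,0,0,0,0],[0,-0.15,0,0,0,0],[0,-0.15,0,0,0,0],[0,-0.15,0,0,0,0]]]'
python3 - <<'E'
from h import *
st();plan((*groove(4),.157,95.5),(*groove(4),.056,95.5))
E
```

```text
clock: 15.2
tool_pos: [0.477, -0.1022, 0.0095]
eef_rot: [-0.602, 0.37, -0.371, 0.603]
contact_force: [0.3, -0.1, 0.3]
opening: 0.905
clock: 15.87
tool_pos: [0.4762, -0.1034, 0.0082]
eef_rot: [0.602, -0.371, 0.371, -0.602]
contact_force: [-1.5, -1.0, 4.2]
opening: 0.321
clock: 16.45
tool_pos: [0.4758, -0.1033, 0.1579]
eef_rot: [0.602, -0.371, 0.371, -0.602]
contact_force: [1.0, -1.0, -0.4]
opening: 0.004
t 16.45 tcp [ 0.4758 -0.1033  0.1579] jaw 26.72 F [ 1.015  -1.0027 -0.4408] open 0.004 q7 0.39 tilt [-0.0007  0.0001]
[-0.0535, 0.0008, 0.2228, 0.0001, -0.3821, -0.0002] rows>=10
[0.0, 0.101, 0.0, 0.0, 0.0, 0.0] rows>=3
```

```bash
python3 -m handwheel '[[[-0.07,0,0.1,0,0,0],[-0.07,0,0.14,0,0,0],[-0.07,0,0.14,0,0,0],[-0.07,0,0.14,0,0,0],[-0.07,0,0.14,0,0,0],[-0.07,0,0.14,0,0,0],[-0.07,0,0.14,0,0,0]]]' 0.8 30
python3 - <<'E'
from h import *
im=snapshot("top")[:,:,::-1]; cv2.imwrite("pics/f1.png",im[130:430,160:640])
st();loose(im)
print(boxes_of("bottle1","top"))
E
```

```text
clock: 17.03
tool_pos: [0.5681, 0.0213, 0.1562]
eef_rot: [0.603, -0.372, 0.37, -0.601]
contact_force: [-0.1, -1.0, -0.5]
opening: 0.51
t 17.08 tcp [0.5681 0.0205 0.1566] jaw 26.65 F [-0.4826  0.2288  0.6154] open 0.556 q7 0.21 tilt [-0.0041 -0.0017]
px [451. 190.] origin [ 0.6767 -0.2649] yaw -59.9 L 0.099 (np.float64(214.66666666666666), np.float64(112.33333333333333))
px [468. 204.] origin [ 0.6434 -0.302 ] yaw -59.7 L 0.101 (np.float64(212.66666666666666), np.float64(126.0))
px [443. 296.] origin [ 0.4379 -0.2434] yaw -48.4 L 0.096 (np.float64(214.66666666666666), np.float64(121.66666666666667))
[{'bbox': [428.6, 172.3, 479.0, 206.6], 'confidence': 0.91}, {'bbox': [377.5, 265.3, 408.3, 296.2], 'confidence': 0.89}, {'bbox': [449.6, 187.2, 500.9, 221.3], 'confidence': 0.72}, {'bbox': [423.3, 274.5, 468.5, 316.7], 'confidence': 0.59}]
```

```bash
python3 -m handwheel '[[[-0.1,0,0,0,0,0],[-0.15,0,0,0,0,0],[-0.15,0,0,0,0,0],[-0.15,0,0,0,0,0],[-0.15,0,0,0,0,0],[-0.15,0,0,0,0,0],[-0.15,0,0,0,0,0]]]'
python3 - <<'E'
from h import *
im=snapshot("top")[:,:,::-1]; cv2.imwrite("pics/f1.png",im[130:430,160:640])
st();loose(im)
plan((.47,-.10,.12,27))
E
```

```text
clock: 17.72
tool_pos: [0.5028, 0.1539, 0.1582]
eef_rot: [0.602, -0.371, 0.372, -0.601]
contact_force: [0.1, -0.4, 1.2]
opening: 0.897
t 17.77 tcp [0.5031 0.1535 0.1582] jaw 26.51 F [ 0.1551 -0.5782  0.3929] open 0.898 q7 -0.03 tilt [ 0.0002 -0.0016]
px [451. 190.] origin [ 0.6769 -0.2653] yaw -60.0 L 0.100 (np.float64(206.66666666666666), np.float64(120.0))
px [468. 204.] origin [ 0.6432 -0.3021] yaw -59.2 L 0.101 (np.float64(208.33333333333334), np.float64(178.66666666666666))
px [380. 283.] origin [ 0.4662 -0.1061] yaw -62.7 L 0.094 (np.float64(186.0), np.float64(118.66666666666667))
px [443. 296.] origin [ 0.4381 -0.2437] yaw -47.4 L 0.097 (np.float64(146.33333333333334), np.float64(114.0))
[0.212, 0.0386, -0.1428, 0.0002, -0.0027, 0.0005] rows>=7
```

```bash
python3 -c "
from h import *
plan((.467,-.1075,.11,27.3))"; python3 -m handwheel '[[[0.1,0.02,-0.07,0,0,0],[0.22,0.048,-0.145,0,0,0],[0.22,0.048,-0.145,0,0,0],[0.22,0.048,-0.145,0,0,0],[0.22,0.048,-0.145,0,0,0],[0.22,0.048,-0.145,0,0,0],[0.22,0.048,-0.145,0,0,0],[0.22,0.048,-0.145,0,0,0],[0.22,0.048,-0.145,0,0,0],[0.22,0.048,-0.145,0,0,0]]]';  python3 -c "
from h import *
st();plan((.467,-.1075,.003,27.3))"
```

```text
[0.2174, 0.0486, -0.1488, 0.0002, -0.0044, 0.0005] rows>=7
clock: 18.6
tool_pos: [0.4722, -0.1055, 0.1103]
eef_rot: [-0.602, 0.371, -0.371, 0.602]
contact_force: [0.8, 0.1, -0.6]
opening: 0.902
t 18.60 tcp [ 0.4722 -0.1055  0.1103] jaw 26.67 F [ 0.8081  0.0708 -0.577 ] open 0.902 q7 0.35 tilt [0.0007 0.0006]
[-0.0006, 0.1073, -0.0056, -0.0003, -0.0035, -0.0001] rows>=3
```

```bash
python3 -m handwheel '[[[-0.0006,0.03,-0.0056,0,0,0],[-0.0006,0.07,-0.0056,0,0,0],[-0.0006,0.1,-0.0056,0,0,0],[-0.0006,0.1075,-0.0056,0,0,0],[-0.0006,0.1075,-0.0056,0,0,0],[-0.0006,0.1075,-0.0056,0,0,0]]]' 0.8 20;python3 -c "
from h import *
st()"; python3 -m handwheel '[[[0,0,0,0,0,0],[0,0,0,0,0,0],[0,0,0,0,0,0],[0,0,0,0,0,0],[0,0,0,0,0,0],[0,0,0,0,0,0],[0,0,0,0,0,0],[0,0,0,0,0,0],[0,0,0,0,0,0]]]' -1
```

```text
clock: 19.1
tool_pos: [0.4671, -0.1066, 0.0034]
eef_rot: [-0.602, 0.37, -0.37, 0.603]
contact_force: [0.3, -0.2, -0.2]
opening: 0.898
t 19.10 tcp [ 0.4671 -0.1066  0.0034] jaw 26.82 F [ 0.2508 -0.1783 -0.2377] open 0.898 q7 0.31 tilt [0.0004 0.0004]
clock: 19.85
tool_pos: [0.4666, -0.1076, 0.0028]
eef_rot: [0.602, -0.371, 0.371, -0.602]
contact_force: [-0.2, -0.1, 2.4]
opening: 0.381
```

```bash
python3 -m handwheel '[[[0,0,0,0,0,0],[0,0,0,0,0,0],[0,0,0,0,0,0]]]'
python3 - <<'E'
from h import *
im=shot("side","f2",(270,220,430,340),5)
E
```

```text
clock: 20.1
tool_pos: [0.4666, -0.1076, 0.0027]
eef_rot: [0.602, -0.371, 0.371, -0.602]
contact_force: [-0.2, -0.7, 2.9]
opening: 0.386
```

View pics/f2.png

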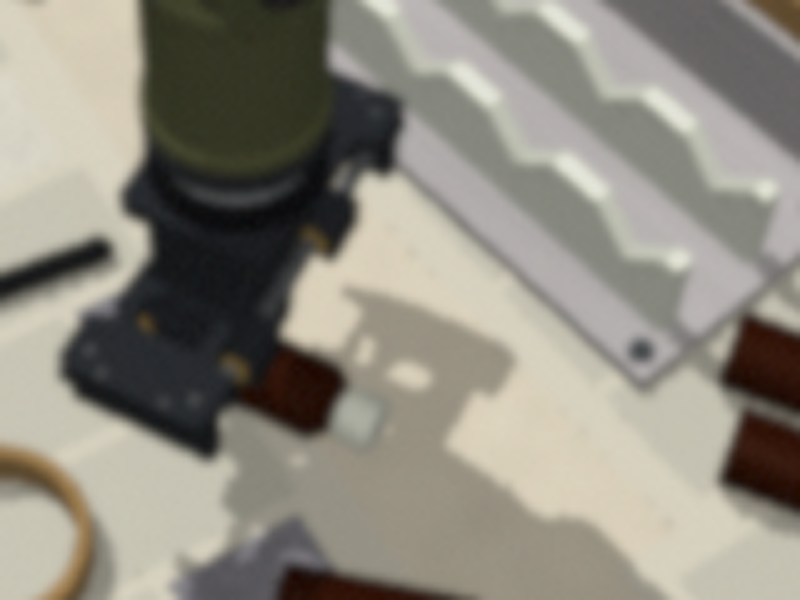

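```bash
python3 -m handwheel '[[[0,-0.005,0,0,0,0],[0,-0.01,0,0,0,0],[0,-0.015,0,0,0,0],[0,-0.02,0,0,0,0],[0,-0.02,0,0,0,0]]]';  python3 -m handwheel '[[[0,-0.03,0,0,0,0],[0,-0.06,0,0,0,0],[0,-0.09,0,0,0,0],[0,-0.12,0,0,0,0],[0,-0.14,0,0,0,0],[0,-0.14,0,0,0,0],[0,-0.14,0,0,0,0]]]'
python3 - <<'E'
from h import *
st();plan((*groove(4),.160,95.5),(*groove(4),.056,95.5))
E
```

```text
clock: 20.57
tool_pos: [0.4672, -0.1076, 0.0238]
eef_rot: [-0.602, 0.37, -0.371, 0.602]
contact_force: [-0.7, 0.3, -0.9]
opening: 0.386
clock: 21.15
tool_pos: [0.4671, -0.1077, 0.1635]
eef_rot: [-0.602, 0.37, -0.372, 0.602]
contact_force: [-1.2, 1.0, -1.6]
opening: 0.379
t 21.15 tcp [ 0.4671 -0.1077  0.1635] jaw 26.71 F [-1.1624  1.0064 -1.6034] open 0.379 q7 0.37 tilt [ 0.0023 -0.0003]
[-0.0535, 0.0039, 0.2326, -0.0003, -0.3822, 0.0007] rows>=10
[0.0, 0.104, 0.0, 0.0, 0.0, 0.0] rows>=3
```

```bash
python3 -m handwheel '[[[-0.0085,0,0.06,0,-0.1,0],[-0.025,0,0.13,0,-0.2,0],[-0.0535,0,0.2326,0,-0.3822,0],[-0.0535,0,0.2326,0,-0.3822,0],[-0.0535,0,0.2326,0,-0.3822,0],[-0.0535,0,0.2326,0,-0.3822,0],[-0.0535,0,0.2326,0,-0.3822,0],[-0.0535,0,0.2326,0,-0.3822,0],[-0.0535,0,0.2326,0,-0.3822,0],[-0.0535,0,0.2326,0,-0.3822,0],[-0.0535,0,0.2326,0,-0.3822,0],[-0.0535,0,0.2326,0,-0.3822,0]]]';python3 -m handwheel '[[[0,0,0,0,0,0],[0,0,0,0,0,0],[0,0,0,0,0,0]]]'
python3 - <<'E'
from h import *
st();plan((.6523,.0447,.085,95.5),(.6523,.0447,.053,95.5))
E
```

```text
clock: 22.15
tool_pos: [0.6492, 0.0447, 0.1607]
eef_rot: [-0.706, -0.032, 0.035, 0.706]
contact_force: [1.0, -0.4, -0.8]
opening: 0.38
clock: 22.4
tool_pos: [0.6502, 0.0449, 0.1625]
eef_rot: [0.706, 0.034, -0.034, -0.706]
contact_force: [-0.3, 0.4, -0.7]
opening: 0.381
t 22.40 tcp [0.6502 0.0449 0.1625] jaw 95.48 F [-0.3305  0.4076 -0.7065] open 0.381 q7 1.13 tilt [-0.0003 -0.0002]
[0.0021, 0.0775, -0.0004, 0.0001, -0.0001, -0.0001] rows>=2
[0.0, 0.032, 0.0, 0.0, 0.0, 0.0] rows>=1
```

```bash
python3 -m handwheel '[[[0.002,0.03,0,0,0,0],[0.002,0.06,0,0,0,0],[0.002,0.085,0,0,0,0],[0.002,0.095,0,0,0,0],[0.002,0.1,0,0,0,0],[0.002,0.1,0,0,0,0],[0.002,0.1,0,0,0,0]]]';python3 -m handwheel '[[[0,0.003,0,0,0,0],[0,0.006,0,0,0,0],[0,0.009,0,0,0,0],[0,0.009,0,0,0,0],[0,0.009,0,0,0,0]]]'
python3 - <<'E'
from h import *
st()
E
```

```text
clock: 22.98
tool_pos: [0.6533, 0.0455, 0.064]
eef_rot: [-0.706, -0.035, 0.033, 0.706]
contact_force: [-0.1, 0.3, -0.4]
opening: 0.384
clock: 23.4
tool_pos: [0.6524, 0.0449, 0.0538]
eef_rot: [0.706, 0.034, -0.034, -0.706]
contact_force: [0.3, -0.2, -0.2]
opening: 0.379
t 23.40 tcp [0.6524 0.0449 0.0538] jaw 95.51 F [ 0.2623 -0.1928 -0.2323] open 0.379 q7 1.05 tilt [ 0.0001 -0.0001]
```

```bash
python3 -m handwheel '[[[0,0.001,0,0,0,0],[0,0.002,0,0,0,0],[0,0.002,0,0,0,0]]]';python3 -m handwheel '[[[0,0.001,0,0,0,0],[0,0.002,0,0,0,0],[0,0.002,0,0,0,0]]]'
```

```text
clock: 23.65
tool_pos: [0.6528, 0.0441, 0.0527]
eef_rot: [0.707, 0.034, -0.033, -0.706]
contact_force: [-0.5, -1.0, 5.7]
opening: 0.387
clock: 23.9
tool_pos: [0.653, 0.044, 0.0524]
eef_rot: [0.707, 0.034, -0.033, -0.706]
contact_force: [-4.6, -3.0, 16.4]
opening: 0.384
```

```bash
python3 -m handwheel '[[[0,-0.002,0,0,0,0],[0,-0.002,0,0,0,0],[0,-0.002,0,0,0,0],[0,-0.002,0,0,0,0]]]' 0.2; python3 -m handwheel '[[[0,-0.03,0,0,0,0],[0,-0.06,0,0,0,0],[0,-0.1,0,0,0,0],[0,-0.11,0,0,0,0],[0,-0.11,0,0,0,0],[0,-0.11,0,0,0,0]]]'
python3 - <<'E'
from h import *
st();im=snapshot("top")[:,:,::-1];cv2.imwrite("pics/top_full_g1.png",im);loose(im)
plan((.54,-.14,.162,60),(.4393,-.245,.12,42))
E
```

```text
clock: 24.23
tool_pos: [0.6522, 0.0453, 0.0514]
eef_rot: [-0.706, -0.034, 0.034, 0.706]
contact_force: [-0.1, -0.8, -0.5]
opening: 0.6
clock: 24.73
tool_pos: [0.6522, 0.045, 0.1614]
eef_rot: [0.706, 0.034, -0.034, -0.706]
contact_force: [-0.5, -0.9, -0.6]
opening: 0.6
t 24.73 tcp [0.6522 0.045  0.1614] jaw 95.52 F [-0.4707 -0.922  -0.6079] open 0.600 q7 1.13 tilt [ 0.0001 -0.0002]
px [468. 204.] origin [ 0.6435 -0.3024] yaw -59.3 L 0.101 (np.float64(216.33333333333334), np.float64(187.0))
[-0.1286, -0.0014, -0.1731, 0.0004, 0.1974, -0.0007] rows>=6
[-0.0347, 0.042, -0.1413, 0.0, 0.1, 0.0] rows>=4
```

```bash
python3 -m handwheel '[[[-0.06,0,-0.1,0,0.1,0],[-0.1286,0,-0.1731,0,0.1974,0],[-0.1286,0,-0.1731,0,0.1974,0],[-0.1286,0,-0.1731,0,0.1974,0],[-0.1286,0,-0.1731,0,0.1974,0],[-0.1286,0,-0.1731,0,0.1974,0],[-0.1286,0,-0.1731,0,0.1974,0],[-0.1286,0,-0.1731,0,0.1974,0]]]' 0.8; python3 -m handwheel '[[[-0.017,0.02,-0.07,0,0.05,0],[-0.0347,0.042,-0.1413,0,0.1,0],[-0.0347,0.042,-0.1413,0,0.1,0],[-0.0347,0.042,-0.1413,0,0.1,0],[-0.0347,0.042,-0.1413,0,0.1,0],[-0.0347,0.042,-0.1413,0,0.1,0],[-0.0347,0.042,-0.1413,0,0.1,0],[-0.0347,0.042,-0.1413,0,0.1,0]]]'
python3 - <<'E'
from h import *
st();im=snapshot("side")[:,:,::-1];cv2.imwrite("pics/side_full_g2.png",im)
for b in bottles(im,n="side"):
    if .3<b[2][0]<.8 and -.5<b[2][1]<.15: print(b[0],b[2:6])
im=cv2.imread("pics/side0.png");print("start")
for b in bottles(im,n="side"):
    if .3<b[2][0]<.6 and -.5<b[2][1]<.0: print(b[0],b[2:6])
plan((.4388,-.2446,.0025,42))
E
```

```text
clock: 25.45
tool_pos: [0.5405, -0.139, 0.1605]
eef_rot: [-0.683, 0.184, -0.182, 0.683]
contact_force: [0.5, -0.2, 0.5]
opening: 0.898
clock: 26.12
tool_pos: [0.4428, -0.2423, 0.1198]
eef_rot: [-0.646, 0.286, -0.287, 0.647]
contact_force: [1.4, 0.2, -0.3]
opening: 0.898
t 26.12 tcp [ 0.4428 -0.2423  0.1198] jaw 42.25 F [ 1.4435  0.2232 -0.3331] open 0.898 q7 0.78 tilt [0.0024 0.0015]
[344.599  196.3217] (array([0.7028, 0.1077]), np.float64(61.442641735884), np.float64(0.6247309996223893), np.float64(0.32047487237963046))
[434.7138 296.8831] (array([ 0.6785, -0.2726]), np.float64(-60.66410191668235), np.float64(0.08914603086135621), np.float64(0.040255168962670895))
[435.3203 315.9919] (array([ 0.6454, -0.3091]), np.float64(-59.02699330753802), np.float64(0.08803567823777966), np.float64(0.040555337277328414))
[346.0621 346.8456] (array([ 0.4386, -0.2534]), np.float64(-44.13639650037278), np.float64(0.09032105296719782), np.float64(0.035384260743917095))
start
[320.8015 289.98  ] (array([ 0.4748, -0.1072]), np.float64(-64.87661817511483), np.float64(0.09347459622295329), np.float64(0.039425961246110475))
[418.6335 340.7316] (array([ 0.5746, -0.3317]), np.float64(-66.5950155780297), np.float64(0.09008792875980898), np.float64(0.039413089385734984))
[345.1884 344.9292] (array([ 0.4397, -0.2488]), np.float64(-48.90148594207531), np.float64(0.09259116873953949), np.float64(0.039654093392677586))
[394.0209 407.3066] (array([ 0.4398, -0.4083]), np.float64(-67.77070055992971), np.float64(0.09044668204126716), np.float64(0.03705161854011348))
[-0.001, 0.1173, -0.0044, -0.0007, 0.0012, 0.0002] rows>=3
```

```bash
python3 -m handwheel '[[[-0.001,0.03,-0.0044,0,0,0],[-0.001,0.07,-0.0044,0,0,0],[-0.001,0.11,-0.0044,0,0,0],[-0.001,0.1175,-0.0044,0,0,0],[-0.001,0.1175,-0.0044,0,0,0],[-0.001,0.1175,-0.0044,0,0,0]]]' 0.8 22; python3 -m handwheel '[[[0,0,0,0,0,0],[0,0,0,0,0,0],[0,0,0,0,0,0],[0,0,0,0,0,0],[0,0,0,0,0,0],[0,0,0,0,0,0],[0,0,0,0,0,0],[0,0,0,0,0,0],[0,0,0,0,0,0],[0,0,0,0,0,0]]]' -1; python3 -m handwheel '[[[0,-0.01,0,0,0,0],[0,-0.03,0,0,0,0],[0,-0.06,0,0,0,0],[0,-0.1,0,0,0,0],[0,-0.13,0,0,0,0],[0,-0.16,0,0,0,0],[0,-0.16,0,0,0,0],[0,-0.16,0,0,0,0]]]'
python3 - <<'E'
from h import *
st();x,y=groove(3);plan((.54,-.14,.162,65),(x+.001,y,.162,95.5),(x+.001,y,.062,95.5))
E
```

```text
clock: 26.67
tool_pos: [0.4373, -0.2462, 0.003]
eef_rot: [-0.646, 0.287, -0.287, 0.646]
contact_force: [0.4, 0.1, 0.4]
opening: 0.895
clock: 27.5
tool_pos: [0.4381, -0.2457, 0.0027]
eef_rot: [-0.645, 0.286, -0.288, 0.647]
contact_force: [1.6, 2.6, 5.1]
opening: 0.383
clock: 28.17
tool_pos: [0.4366, -0.2476, 0.1639]
eef_rot: [0.646, -0.287, 0.289, -0.646]
contact_force: [-0.1, -0.2, -0.8]
opening: 0.379
t 28.17 tcp [ 0.4366 -0.2476  0.1639] jaw 41.93 F [-0.0822 -0.2198 -0.8059] open 0.379 q7 0.80 tilt [ 0.0027 -0.0018]
[-0.011, 0.002, 0.1488, -0.0001, -0.1281, 0.001] rows>=4
[0.0599, 0.0, 0.1525, 0.0, -0.1694, 0.0] rows>=5
[0.0, 0.1, 0.0, 0.0, 0.0, 0.0] rows>=3
```

```bash
python3 -m handwheel '[[[-0.005,0,0.07,0,-0.06,0],[-0.011,0,0.1488,0,-0.1281,0],[-0.011,0,0.1488,0,-0.1281,0],[-0.011,0,0.1488,0,-0.1281,0],[-0.011,0,0.1488,0,-0.1281,0],[-0.011,0,0.1488,0,-0.1281,0],[-0.011,0,0.1488,0,-0.1281,0]]]'; python3 -m handwheel '[[[0.03,0,0.076,0,-0.085,0],[0.0599,0,0.1525,0,-0.1694,0],[0.0599,0,0.1525,0,-0.1694,0],[0.0599,0,0.1525,0,-0.1694,0],[0.0599,0,0.1525,0,-0.1694,0],[0.0599,0,0.1525,0,-0.1694,0],[0.0599,0,0.1525,0,-0.1694,0],[0.0599,0,0.1525,0,-0.1694,0],[0.0599,0,0.1525,0,-0.1694,0]]]'
python3 - <<'E'
from h import *
st();x,y=groove(3);plan((x+.001,y,.062,95.5))
E
```

```text
clock: 28.75
tool_pos: [0.5376, -0.1401, 0.1608]
eef_rot: [0.691, -0.155, 0.152, -0.69]
contact_force: [-0.9, 0.2, -0.6]
opening: 0.381
clock: 29.5
tool_pos: [0.6571, -0.0287, 0.1619]
eef_rot: [0.707, 0.032, -0.034, -0.706]
contact_force: [-0.3, 0.1, -0.1]
opening: 0.379
t 29.50 tcp [ 0.6571 -0.0287  0.1619] jaw 95.35 F [-0.331   0.0809 -0.1282] open 0.379 q7 1.21 tilt [-0.0015 -0.002 ]
[0.002, 0.0999, 0.0017, 0.0006, -0.0009, -0.0005] rows>=3
```

```bash
python3 -m handwheel '[[[0.002,0.03,0.0017,0,0,0],[0.002,0.06,0.0017,0,0,0],[0.002,0.09,0.0017,0,0,0],[0.002,0.098,0.0017,0,0,0],[0.002,0.1,0.0017,0,0,0],[0.002,0.1,0.0017,0,0,0]]]';python3 -m handwheel '[[[0,0.003,0,0,0,0],[0,0.006,0,0,0,0],[0,0.009,0,0,0,0],[0,0.0105,0,0,0,0],[0,0.0105,0,0,0,0]]]'; python3 -c "
from h import *
st()"
```

```text
clock: 30.0
tool_pos: [0.6601, -0.0248, 0.0627]
eef_rot: [0.706, 0.034, -0.034, -0.706]
contact_force: [0.4, 0.3, -1.5]
opening: 0.382
clock: 30.42
tool_pos: [0.6618, -0.0259, 0.0542]
eef_rot: [0.707, 0.035, -0.032, -0.705]
contact_force: [-0.7, -3.5, 8.7]
opening: 0.381
t 30.42 tcp [ 0.6618 -0.0259  0.0542] jaw 95.46 F [-0.6691 -3.4617  8.6569] open 0.381 q7 1.14 tilt [ 0.004  -0.0024]
```

```bash
python3 -m handwheel '[[[0,0,0,0,0,0],[-0.001,0,-0.001,0,0,0],[-0.001,0,-0.001,0,0,0],[-0.001,0,-0.001,0,0,0]]]' 0.1; python3 -m handwheel '[[[0,-0.03,0,0,0,0],[0,-0.06,0,0,0,0],[0,-0.1,0,0,0,0],[0,-0.11,0,0,0,0],[0,-0.11,0,0,0,0],[0,-0.11,0,0,0,0]]]';  python3 - <<'E'
from h import *
st();im=snapshot("side")[:,:,::-1];cv2.imwrite("pics/side_full_g3.png",im)
for b in bottles(im,n="side"):
    if .3<b[2][0]<.9 and -.5<b[2][1]<.15: print(b[0],b[2:6])
# C2 (outer) cap grasp: origin, axis
o=np.array([.6434,-.3022]);a=np.radians(-59.4);ax=np.array([np.cos(a),np.sin(a)])
for s in(.055,.058): print(s,o+s*ax)
E
```

```text
clock: 30.75
tool_pos: [0.659, -0.0251, 0.0518]
eef_rot: [-0.706, -0.034, 0.034, 0.706]
contact_force: [-0.1, 0.2, -0.1]
opening: 0.549
clock: 31.25
tool_pos: [0.659, -0.0253, 0.1616]
eef_rot: [0.706, 0.034, -0.034, -0.706]
contact_force: [-0.5, -1.2, -0.9]
opening: 0.555
t 31.25 tcp [ 0.659  -0.0253  0.1616] jaw 95.55 F [-0.4898 -1.221  -0.877 ] open 0.555 q7 1.21 tilt [ 0.0002 -0.0002]
[344.4596 203.5173] (array([0.6818, 0.0778]), np.float64(8.52791724569351), np.float64(0.1107225579279418), np.float64(0.043738332837398246))
[364.8431 219.2218] (array([0.6923, 0.0028]), np.float64(8.425138250343025), np.float64(0.11002118260752841), np.float64(0.04434431477532))
[434.8824 296.475 ] (array([ 0.6796, -0.272 ]), np.float64(-61.11257894671544), np.float64(0.09088960409653736), np.float64(0.04356677980659812))
[435.5839 315.972 ] (array([ 0.6459, -0.3094]), np.float64(121.32197340164154), np.float64(0.08984538494370384), np.float64(0.04157648460078245))
0.055 [ 0.6714 -0.3495]
0.058 [ 0.6729 -0.3521]
```

Run:
```python
from h import *
plan((.55,-.2,.162,60),(.6759,-.3573,.10,30.6),(.6759,-.3573,.003,30.6))
```

```text
[-0.1245, -0.0013, -0.1632, 0.0003, 0.1975, -0.0007] rows>=5
[0.1877, 0.062, -0.0733, 0.0, 0.1633, 0.0] rows>=6
[0.0, 0.097, 0.0, 0.0, 0.0, 0.0] rows>=3
```

```bash
python3 -m handwheel '[[[-0.06,0,-0.08,0,0.1,0],[-0.1245,0,-0.1632,0,0.1975,0],[-0.1245,0,-0.1632,0,0.1975,0],[-0.1245,0,-0.1632,0,0.1975,0],[-0.1245,0,-0.1632,0,0.1975,0],[-0.1245,0,-0.1632,0,0.1975,0],[-0.1245,0,-0.1632,0,0.1975,0],[-0.1245,0,-0.1632,0,0.1975,0]]]' -0.28; python3 -m handwheel '[[[0.09,0.03,-0.036,0,0.08,0],[0.1877,0.06,-0.0733,0,0.1633,0],[0.1877,0.06,-0.0733,0,0.1633,0],[0.1877,0.06,-0.0733,0,0.1633,0],[0.1877,0.06,-0.0733,0,0.1633,0],[0.1877,0.06,-0.0733,0,0.1633,0],[0.1877,0.06,-0.0733,0,0.1633,0],[0.1877,0.06,-0.0733,0,0.1633,0],[0.1877,0.06,-0.0733,0,0.1633,0],[0.1877,0.06,-0.0733,0,0.1633,0]]]'
python3 - <<'E'
from h import *
st();plan((.6759,-.3573,.06,30.6),(.6759,-.3573,.003,30.6))
im=snapshot("side")[:,:,::-1]
for b in bottles(im,n="side"):
    if .5<b[2][0]<.9 and -.5<b[2][1]<-.15: print(b[0],b[2:6])
E
```

```text
clock: 31.97
tool_pos: [0.5504, -0.1989, 0.1603]
eef_rot: [-0.683, 0.184, -0.182, 0.683]
contact_force: [0.5, -0.4, -0.6]
opening: 0.361
clock: 32.8
tool_pos: [0.6772, -0.3547, 0.1028]
eef_rot: [-0.614, 0.349, -0.349, 0.615]
contact_force: [0.7, -0.1, 0.0]
opening: 0.358
t 32.80 tcp [ 0.6772 -0.3547  0.1028] jaw 30.76 F [ 0.6936 -0.0594  0.0299] open 0.358 q7 0.78 tilt [0.0006 0.0011]
[0.0016, 0.0428, -0.0025, -0.0004, 0.0009, -0.0002] rows>=2
[0.0, 0.057, 0.0, 0.0, 0.0, 0.0] rows>=2
[434.7028 296.833 ] (array([ 0.6786, -0.2725]), np.float64(119.72604147264295), np.float64(0.08780253602570669), np.float64(0.03891377123995102))
[435.5253 316.0659] (array([ 0.6457, -0.3095]), np.float64(-59.454564967584666), np.float64(0.08719821725313304), np.float64(0.038867703654622776))
```

```bash
python3 -m handwheel '[[[0.0016,0.03,-0.0025,0,0,0],[0.0016,0.05,-0.0025,0,0,0],[0.0016,0.05,-0.0025,0,0,0],[0.0016,0.05,-0.0025,0,0,0],[0.0016,0.05,-0.0025,0,0,0]]]'; python3 -c "
from h import *
st();plan((.6759,-.3573,.003,30.6))"
```

```text
clock: 33.27
tool_pos: [0.6766, -0.3596, 0.0536]
eef_rot: [-0.614, 0.349, -0.351, 0.615]
contact_force: [0.0, 0.6, 0.0]
opening: 0.36
t 33.27 tcp [ 0.6766 -0.3596  0.0536] jaw 30.62 F [0.0457 0.5904 0.0474] open 0.360 q7 0.77 tilt [ 0.0024 -0.0005]
[-0.0024, 0.0506, 0.0005, -0.0006, 0.0001, 0.0005] rows>=2
```

```bash
python3 -m handwheel '[[[-0.0015,0.01,0.0005,0,0,0],[-0.0015,0.02,0.0005,0,0,0],[-0.0015,0.028,0.0005,0,0,0],[-0.0015,0.028,0.0005,0,0,0]]]'; python3 -m handwheel '[[[0,0.008,0,0,0,0],[0,0.015,0,0,0,0],[0,0.022,0,0,0,0],[0,0.022,0,0,0,0]]]'; python3 -m handwheel '[[[0,0,0,0,0,0],[0,0,0,0,0,0],[0,0,0,0,0,0],[0,0,0,0,0,0],[0,0,0,0,0,0]]]' -1 20; python3 -c "
from h import *
st()"
```

```text
clock: 33.6
tool_pos: [0.6735, -0.3573, 0.0211]
eef_rot: [0.614, -0.352, 0.349, -0.614]
contact_force: [-0.3, 1.0, -0.4]
opening: 0.362
clock: 33.93
tool_pos: [0.6739, -0.3576, -0.0005]
eef_rot: [0.614, -0.351, 0.349, -0.614]
contact_force: [-0.0, 0.7, -0.6]
opening: 0.361
clock: 34.35
tool_pos: [0.6754, -0.3583, 0.0021]
eef_rot: [-0.614, 0.35, -0.351, 0.614]
contact_force: [0.6, -0.3, 0.5]
opening: 0.234
t 34.35 tcp [ 0.6754 -0.3583  0.0021] jaw 30.59 F [ 0.5865 -0.3279  0.4558] open 0.234 q7 0.76 tilt [ 0.0005 -0.0002]
```

```bash
python3 -m handwheel '[[[0,-0.001,-0.01,0,0,0],[0,-0.001,-0.02,0,0,0],[0,-0.001,-0.03,0,0,0],[0,-0.001,-0.04,0,0,0],[0,-0.001,-0.05,0,0,0],[0,-0.001,-0.05,0,0,0],[0,-0.001,-0.05,0,0,0]]]'; python3 -m handwheel '[[[0,0,0,0,0,0],[0,0,0,0,0,0],[0,0,0,0,0,0],[0,-0.03,0,0,0,0],[0,-0.07,0,0,0,0],[0,-0.1,0,0,0,0],[0,-0.1,0,0,0,0],[0,-0.1,0,0,0,0]]]' 0
python3 - <<'E'
from h import *
st();im=snapshot("side")[:,:,::-1];cv2.imwrite("pics/side_full_g4.png",im)
for b in bottles(im,n="side"):
    if .4<b[2][0]<.9 and -.5<b[2][1]<-.15: print(b[0],b[2:6])
im=snapshot("top")[:,:,::-1];cv2.imwrite("pics/top_full_g4.png",im);loose(im)
E
```

```text
clock: 34.93
tool_pos: [0.631, -0.3849, 0.0028]
eef_rot: [0.614, -0.351, 0.351, -0.614]
contact_force: [0.5, 0.1, -0.8]
opening: 0.236
clock: 35.6
tool_pos: [0.6343, -0.3839, 0.1055]
eef_rot: [-0.614, 0.348, -0.352, 0.615]
contact_force: [0.0, 0.5, -0.9]
opening: 0.502
t 35.60 tcp [ 0.6343 -0.3839  0.1055] jaw 30.62 F [ 0.0402  0.4732 -0.9357] open 0.502 q7 0.81 tilt [ 0.0049 -0.0021]
[434.7378 296.8689] (array([ 0.6786, -0.2726]), np.float64(120.45409226146097), np.float64(0.0873573431655368), np.float64(0.03842576000718486))
[429.6411 335.491 ] (array([ 0.6024, -0.3364]), np.float64(-58.32685411816145), np.float64(0.08726320711222037), np.float64(0.037449276597886334))
px [343. 188.] origin [ 0.6748 -0.0264] yaw 5.3 L 0.105 (np.float64(160.33333333333334), np.float64(125.66666666666667))
px [309. 191.] origin [0.6659 0.0492] yaw 4.5 L 0.105 (np.float64(157.33333333333334), np.float64(129.33333333333334))
px [451. 189.] origin [ 0.6773 -0.2656] yaw -60.4 L 0.102 (np.float64(162.66666666666666), np.float64(94.66666666666667))
px [480. 224.] origin [ 0.6002 -0.3285] yaw -59.6 L 0.101 (np.float64(160.66666666666666), np.float64(142.66666666666666))
```

```bash
python3 -c "
from h import *
plan((.601,-.3299,.1,30.5),(.601,-.3299,.003,30.5))"
python3 -m handwheel '[[[-0.02,0,0,0,0,0],[-0.0637,0.005,-0.0016,0,0,0],[-0.0637,0.005,-0.0016,0,0,0],[-0.0637,0.005,-0.0016,0,0,0],[-0.0637,0.005,-0.0016,0,0,0],[-0.0637,0.005,-0.0016,0,0,0]]]' 0.6; python3 -c "
from h import *
st();plan((.601,-.3299,.003,30.5))"
```

```text
[-0.0613, 0.0019, 0.0006, 0.0002, 0.0008, -0.0005] rows>=2
[0.0, 0.097, 0.0, 0.0, 0.0, 0.0] rows>=3
clock: 36.2
tool_pos: [0.5991, -0.3309, 0.0973]
eef_rot: [0.614, -0.35, 0.351, -0.614]
contact_force: [-0.4, -0.1, 0.7]
opening: 0.799
t 36.20 tcp [ 0.5991 -0.3309  0.0973] jaw 30.55 F [-0.3793 -0.0948  0.6515] open 0.799 q7 0.73 tilt [ 0.0007 -0.0009]
[0.0, 0.0943, 0.0021, -0.0001, 0.0003, 0.0004] rows>=3
```

```bash
python3 -m handwheel '[[[0,0.03,0.002,0,0,0],[0,0.06,0.002,0,0,0],[0,0.085,0.002,0,0,0],[0,0.0945,0.002,0,0,0],[0,0.0945,0.002,0,0,0],[0,0.0945,0.002,0,0,0]]]' - 22; python3 -m handwheel '[[[0,0,0,0,0,0],[0,0,0,0,0,0],[0,0,0,0,0,0],[0,0,0,0,0,0],[0,0,0,0,0,0],[0,0,0,0,0,0],[0,0,0,0,0,0],[0,0,0,0,0,0],[0,0,0,0,0,0],[0,0,0,0,0,0]]]' -1; python3 -m handwheel '[[[0,-0.01,0,0,0,0],[0,-0.03,0,0,0,0],[0,-0.06,0,0,0,0],[0,-0.1,0,0,0,0],[0,-0.13,0,0,0,0],[0,-0.16,0,0,0,0],[0,-0.16,0,0,0,0],[0,-0.16,0,0,0,0]]]'
python3 - <<'E'
from h import *
st();x,y=groove(2);plan((x+.001,y,.162,95.5),(x+.001,y,.062,95.5))
E
```

```text
clock: 36.7
tool_pos: [0.6008, -0.3294, 0.0034]
eef_rot: [-0.614, 0.35, -0.351, 0.614]
contact_force: [-0.1, 0.1, 0.6]
opening: 0.802
clock: 37.53
tool_pos: [0.6001, -0.3288, 0.0036]
eef_rot: [0.614, -0.35, 0.351, -0.614]
contact_force: [-0.8, -0.5, 4.7]
opening: 0.369
clock: 38.2
tool_pos: [0.6012, -0.3289, 0.1654]
eef_rot: [-0.614, 0.349, -0.352, 0.614]
contact_force: [-1.3, 0.2, -0.9]
opening: 0.373
t 38.20 tcp [ 0.6012 -0.3289  0.1654] jaw 30.60 F [-1.2849  0.1728 -0.9313] open 0.373 q7 0.75 tilt [ 0.0037 -0.0013]
[-0.1653, 0.0033, 0.1726, -0.0002, -0.3606, 0.0013] rows>=10
[0.0, 0.1, 0.0, 0.0, 0.0, 0.0] rows>=3
```

```bash
python3 -m handwheel '[[[-0.05,0,0.05,0,-0.1,0],[-0.1,0,0.1,0,-0.2,0],[-0.1653,0.002,0.1726,0,-0.3606,0],[-0.1653,0.002,0.1726,0,-0.3606,0],[-0.1653,0.002,0.1726,0,-0.3606,0],[-0.1653,0.002,0.1726,0,-0.3606,0],[-0.1653,0.002,0.1726,0,-0.3606,0],[-0.1653,0.002,0.1726,0,-0.3606,0],[-0.1653,0.002,0.1726,0,-0.3606,0],[-0.1653,0.002,0.1726,0,-0.3606,0],[-0.1653,0.002,0.1726,0,-0.3606,0],[-0.1653,0.002,0.1726,0,-0.3606,0]]]'; python3 -m handwheel '[[[0,0,0,0,0,0],[0,0,0,0,0,0]]]'
python3 - <<'E'
from h import *
st();x,y=groove(2);plan((x+.001,y,.062,95.5))
E
```

```text
clock: 39.2
tool_pos: [0.6637, -0.0986, 0.1601]
eef_rot: [-0.706, -0.032, 0.034, 0.707]
contact_force: [0.4, 0.2, -1.3]
opening: 0.376
clock: 39.37
tool_pos: [0.6643, -0.0985, 0.1611]
eef_rot: [0.706, 0.033, -0.034, -0.706]
contact_force: [0.5, 0.4, -0.6]
opening: 0.373
t 39.37 tcp [ 0.6643 -0.0985  0.1611] jaw 95.43 F [ 0.5037  0.3554 -0.6346] open 0.373 q7 1.33 tilt [-0.0003 -0.0001]
[0.0013, 0.0991, -0.0003, 0.0, -0.0004, -0.0001] rows>=3
```

```bash
python3 -m handwheel '[[[0,0.03,0,0,0,0],[0,0.06,0,0,0,0],[0,0.09,0,0,0,0],[0,0.098,0,0,0,0],[0,0.1,0,0,0,0],[0,0.1,0,0,0,0],[0,0.1,0,0,0,0]]]';python3 -m handwheel '[[[0,0.003,0,0,0,0],[0,0.006,0,0,0,0],[0,0.009,0,0,0,0],[0,0.009,0,0,0,0],[0,0.009,0,0,0,0]]]'; python3 -c "
from h import *
st()"
```

```text
clock: 39.95
tool_pos: [0.666, -0.0982, 0.0631]
eef_rot: [-0.706, -0.035, 0.033, 0.706]
contact_force: [0.2, 1.1, 0.3]
opening: 0.372
clock: 40.37
tool_pos: [0.6656, -0.0994, 0.0535]
eef_rot: [0.707, 0.035, -0.033, -0.706]
contact_force: [0.5, -2.3, 4.3]
opening: 0.37
t 40.37 tcp [ 0.6656 -0.0994  0.0535] jaw 95.46 F [ 0.4684 -2.2739  4.3444] open 0.370 q7 1.26 tilt [ 0.0025 -0.0012]
```

```bash
python3 -m handwheel '[[[0,0.001,0,0,0,0],[0,0.0015,0,0,0,0],[0,0.0015,0,0,0,0]]]'; python3 -m handwheel '[[[0,-0.001,0,0,0,0],[0,-0.001,0,0,0,0],[0,-0.001,0,0,0,0],[0,-0.001,0,0,0,0]]]' 0.1; python3 -m handwheel '[[[0,-0.03,0,0,0,0],[0,-0.06,0,0,0,0],[0,-0.1,0,0,0,0],[0,-0.11,0,0,0,0],[0,-0.11,0,0,0,0],[0,-0.11,0,0,0,0]]]';  python3 - <<'E'
from h import *
st();im=snapshot("side")[:,:,::-1];cv2.imwrite("pics/side_full_g5.png",im)
for b in bottles(im,n="side"):
    if .4<b[2][0]<.9 and -.5<b[2][1]<.15: print(b[0],b[2:6])
a=np.radians(-60.2);ax=np.array([np.cos(a),np.sin(a)]);o=np.array([.6773,-.2656]);g=o+.025*ax;print(g)
plan((.58,-.25,.16,60),(*g,.1,29.8),(*g,.003,29.8))
E
```

```text
clock: 40.62
tool_pos: [0.6657, -0.0995, 0.0532]
eef_rot: [0.707, 0.035, -0.033, -0.706]
contact_force: [-2.0, -2.8, 13.1]
opening: 0.376
clock: 40.95
tool_pos: [0.6642, -0.0982, 0.0513]
eef_rot: [-0.706, -0.034, 0.034, 0.706]
contact_force: [-0.1, -0.3, 0.6]
opening: 0.551
clock: 41.45
tool_pos: [0.6643, -0.0985, 0.1614]
eef_rot: [0.706, 0.034, -0.034, -0.706]
contact_force: [-0.6, 0.3, -0.4]
opening: 0.549
t 41.45 tcp [ 0.6643 -0.0985  0.1614] jaw 95.51 F [-0.564   0.2562 -0.384 ] open 0.549 q7 1.33 tilt [-0.0001 -0.0002]
[344.4801 203.4918] (array([0.6819, 0.0779]), np.float64(8.247667368515406), np.float64(0.10992073580364663), np.float64(0.04316025988012761))
[364.8512 219.2348] (array([0.6923, 0.0027]), np.float64(8.39781932815548), np.float64(0.11000780416734854), np.float64(0.04432675527459051))
[384.8424 237.2957] (array([ 0.6966, -0.0734]), np.float64(7.925587154646227), np.float64(0.11095980888742492), np.float64(0.04276855929166175))
[434.9819 296.4728] (array([ 0.6798, -0.2722]), np.float64(-59.898523412843886), np.float64(0.09053096442517404), np.float64(0.04229745971895686))
[ 0.6897 -0.2873]
[-0.0975, 0.0004, -0.1426, 0.0003, 0.1973, -0.0008] rows>=5
[0.1137, 0.06, 0.0226, 0.0, 0.1678, 0.0] rows>=5
[0.0, 0.097, -0.0, 0.0, 0.0, 0.0] rows>=3
```

```bash
python3 -m handwheel '[[[-0.05,0,-0.07,0,0.1,0],[-0.0975,0,-0.1426,0,0.1973,0],[-0.0975,0,-0.1426,0,0.1973,0],[-0.0975,0,-0.1426,0,0.1973,0],[-0.0975,0,-0.1426,0,0.1973,0],[-0.0975,0,-0.1426,0,0.1973,0],[-0.0975,0,-0.1426,0,0.1973,0],[-0.0975,0,-0.1426,0,0.1973,0]]]' 0.6; python3 -m handwheel '[[[0.05,0.03,0.01,0,0.08,0],[0.1137,0.06,0.0226,0,0.1678,0],[0.1137,0.06,0.0226,0,0.1678,0],[0.1137,0.06,0.0226,0,0.1678,0],[0.1137,0.06,0.0226,0,0.1678,0],[0.1137,0.06,0.0226,0,0.1678,0],[0.1137,0.06,0.0226,0,0.1678,0],[0.1137,0.06,0.0226,0,0.1678,0],[0.1137,0.06,0.0226,0,0.1678,0]]]'
python3 - <<'E'
from h import *
st();plan((.6897,-.2873,.003,29.8))
E
```

```text
clock: 42.17
tool_pos: [0.5814, -0.2473, 0.1605]
eef_rot: [-0.683, 0.182, -0.181, 0.684]
contact_force: [0.3, 0.5, -0.5]
opening: 0.801
clock: 42.92
tool_pos: [0.6907, -0.287, 0.1031]
eef_rot: [-0.612, 0.354, -0.354, 0.612]
contact_force: [-0.4, 0.1, 0.0]
opening: 0.796
t 42.92 tcp [ 0.6907 -0.287   0.1031] jaw 29.89 F [-0.4138  0.0719  0.0077] open 0.796 q7 0.66 tilt [ 0.001  -0.0002]
[-0.0003, 0.1001, -0.0011, -0.0003, 0.0005, 0.0002] rows>=3
```

```bash
python3 -m handwheel '[[[0,0.03,-0.001,0,0,0],[0,0.06,-0.001,0,0,0],[0,0.09,-0.001,0,0,0],[0,0.1,-0.001,0,0,0],[0,0.1,-0.001,0,0,0],[0,0.1,-0.001,0,0,0]]]' - 22; python3 -m handwheel '[[[0,0,0,0,0,0],[0,0,0,0,0,0],[0,0,0,0,0,0],[0,0,0,0,0,0],[0,0,0,0,0,0],[0,0,0,0,0,0],[0,0,0,0,0,0],[0,0,0,0,0,0],[0,0,0,0,0,0],[0,0,0,0,0,0]]]' -1; python3 -m handwheel '[[[0,-0.003,0,0,0,0],[0.005,-0.004,-0.015,0,0,0],[0.01,-0.004,-0.03,0,0,0],[0.018,-0.004,-0.05,0,0,0],[0.027,-0.004,-0.073,0,0,0],[0.027,-0.004,-0.073,0,0,0],[0.027,-0.002,-0.073,0,0,0],[0.027,0,-0.073,0,0,0],[0.027,0,-0.073,0,0,0]]]'; python3 -m handwheel '[[[0,0,0,0,0,0],[0,0,0,0,0,0],[0,0,0,0,0,0],[0,0,0,0,0,0],[0,-0.03,0,0,0,0],[0,-0.07,0,0,0,0],[0,-0.1,0,0,0,0],[0,-0.1,0,0,0,0],[0,-0.1,0,0,0,0]]]' 0.6;  python3 - <<'E'
from h import *
st();im=snapshot("top")[:,:,::-1];cv2.imwrite("pics/top_full_g6.png",im);loose(im)
im=snapshot("side")[:,:,::-1]
for b in bottles(im,n="side"):
    if .4<b[2][0]<.9 and -.5<b[2][1]<-.12: print(b[0],b[2:6])
E
```

```text
clock: 43.42
tool_pos: [0.6904, -0.2877, 0.0027]
eef_rot: [-0.612, 0.354, -0.355, 0.612]
contact_force: [0.2, -0.6, 0.5]
opening: 0.802
clock: 44.25
tool_pos: [0.6898, -0.2881, 0.0023]
eef_rot: [0.612, -0.355, 0.355, -0.611]
contact_force: [-2.1, -0.3, 4.5]
opening: 0.386
clock: 45.0
tool_pos: [0.6392, -0.3491, 0.0023]
eef_rot: [0.613, -0.355, 0.355, -0.611]
contact_force: [-1.6, -2.7, 4.6]
opening: 0.383
clock: 45.75
tool_pos: [0.6419, -0.3473, 0.104]
eef_rot: [-0.611, 0.353, -0.356, 0.612]
contact_force: [0.7, 0.1, -1.1]
opening: 0.801
t 45.75 tcp [ 0.6419 -0.3473  0.104 ] jaw 29.81 F [ 0.6601  0.0743 -1.1059] open 0.801 q7 0.74 tilt [ 0.0044 -0.0013]
px [343. 188.] origin [ 0.6751 -0.0264] yaw 4.8 L 0.105 (np.float64(165.66666666666666), np.float64(123.66666666666667))
px [377. 186.] origin [ 0.6803 -0.1019] yaw 5.1 L 0.103 (np.float64(165.0), np.float64(124.33333333333333))
px [309. 192.] origin [0.6652 0.0488] yaw 5.3 L 0.105 (np.float64(163.66666666666666), np.float64(128.0))
px [479. 212.] origin [ 0.6268 -0.3267] yaw -60.1 L 0.100 (np.float64(170.0), np.float64(146.66666666666666))
[438.0241 328.1059] (array([ 0.6296, -0.3341]), np.float64(-58.77665261365546), np.float64(0.08751123448596436), np.float64(0.03971130743534066))
```

```bash
python3 -c "
from h import *
plan((.6278,-.3282,.1,29.8))"
python3 -m handwheel '[[[-0.01,0,0,0,0,0],[-0.0236,0.003,-0.0028,0,0,0],[-0.0236,0.003,-0.0028,0,0,0],[-0.0236,0.003,-0.0028,0,0,0],[-0.0236,0.003,-0.0028,0,0,0]]]'; python3 -c "
from h import *
st();plan((.6278,-.3282,.003,29.8))"
```

```text
[-0.0216, 0.0005, -0.0009, 0.0004, 0.0001, -0.0006] rows>=1
clock: 46.27
tool_pos: [0.6257, -0.3286, 0.0977]
eef_rot: [0.612, -0.355, 0.354, -0.612]
contact_force: [1.0, 0.1, 1.0]
opening: 0.797
t 46.27 tcp [ 0.6257 -0.3286  0.0977] jaw 29.78 F [1.0216 0.0908 1.024 ] open 0.797 q7 0.71 tilt [-0.0011  0.0002]
[0.0008, 0.0947, 0.002, 0.0003, -0.0001, -0.0002] rows>=3
```

```bash
python3 -m handwheel '[[[0.0008,0.03,0.002,0,0,0],[0.0008,0.06,0.002,0,0,0],[0.0008,0.085,0.002,0,0,0],[0.0008,0.0945,0.002,0,0,0],[0.0008,0.0945,0.002,0,0,0],[0.0008,0.0945,0.002,0,0,0]]]' - 22; python3 -m handwheel '[[[0,0,0,0,0,0],[0,0,0,0,0,0],[0,0,0,0,0,0],[0,0,0,0,0,0],[0,0,0,0,0,0],[0,0,0,0,0,0],[0,0,0,0,0,0],[0,0,0,0,0,0],[0,0,0,0,0,0],[0,0,0,0,0,0]]]' -1; python3 -m handwheel '[[[0,-0.01,0,0,0,0],[0,-0.03,0,0,0,0],[0,-0.06,0,0,0,0],[0,-0.1,0,0,0,0],[0,-0.13,0,0,0,0],[0,-0.16,0,0,0,0],[0,-0.16,0,0,0,0],[0,-0.16,0,0,0,0]]]'
python3 - <<'E'
from h import *
st();x,y=groove(1);plan((x+.001,y,.162,95.5),(x+.001,y,.062,95.5))
E
```

```text
clock: 46.77
tool_pos: [0.6285, -0.3283, 0.0043]
eef_rot: [-0.612, 0.355, -0.355, 0.612]
contact_force: [0.4, 0.1, -0.5]
opening: 0.797
clock: 47.6
tool_pos: [0.628, -0.3281, 0.0046]
eef_rot: [0.612, -0.355, 0.355, -0.612]
contact_force: [-1.3, 0.1, 4.4]
opening: 0.359
clock: 48.27
tool_pos: [0.6294, -0.328, 0.1665]
eef_rot: [-0.611, 0.353, -0.356, 0.612]
contact_force: [-0.1, 0.2, -2.2]
opening: 0.361
t 48.27 tcp [ 0.6294 -0.328   0.1665] jaw 29.79 F [-0.0716  0.1501 -2.213 ] open 0.361 q7 0.73 tilt [ 0.0042 -0.0012]
[-0.1154, 0.0045, 0.1157, -0.0003, -0.365, 0.0015] rows>=10
[0.0, 0.1, 0.0, 0.0, 0.0, 0.0] rows>=3
```

```bash
python3 -m handwheel '[[[-0.04,0,0.04,0,-0.12,0],[-0.08,0.002,0.08,0,-0.24,0],[-0.1154,0.003,0.1157,0,-0.365,0],[-0.1154,0.003,0.1157,0,-0.365,0],[-0.1154,0.003,0.1157,0,-0.365,0],[-0.1154,0.003,0.1157,0,-0.365,0],[-0.1154,0.003,0.1157,0,-0.365,0],[-0.1154,0.003,0.1157,0,-0.365,0],[-0.1154,0.003,0.1157,0,-0.365,0],[-0.1154,0.003,0.1157,0,-0.365,0],[-0.1154,0.003,0.1157,0,-0.365,0],[-0.1154,0.003,0.1157,0,-0.365,0]]]'; python3 -m handwheel '[[[0,0,0,0,0,0],[0,0,0,0,0,0]]]'
python3 - <<'E'
from h import *
st();x,y=groove(1);plan((x+.001,y,.064,95.5))
E
```

```text
clock: 49.27
tool_pos: [0.6704, -0.17, 0.1601]
eef_rot: [-0.706, -0.032, 0.034, 0.707]
contact_force: [-0.0, 0.8, 0.1]
opening: 0.36
clock: 49.43
tool_pos: [0.671, -0.1701, 0.161]
eef_rot: [0.706, 0.033, -0.034, -0.706]
contact_force: [-0.2, 0.3, -0.9]
opening: 0.36
t 49.43 tcp [ 0.671  -0.1701  0.161 ] jaw 95.42 F [-0.2115  0.3258 -0.9187] open 0.360 q7 1.45 tilt [-0.0004 -0.0001]
[0.0016, 0.097, -0.0004, 0.0, -0.0004, -0.0001] rows>=3
```

```bash
python3 -m handwheel '[[[0,0.03,0,0,0,0],[0,0.06,0,0,0,0],[0,0.085,0,0,0,0],[0,0.096,0,0,0,0],[0,0.098,0,0,0,0],[0,0.098,0,0,0,0],[0,0.098,0,0,0,0]]]';python3 -m handwheel '[[[0,0.003,0,0,0,0],[0,0.006,0,0,0,0],[0,0.009,0,0,0,0],[0,0.009,0,0,0,0],[0,0.009,0,0,0,0]]]'; python3 -c "
from h import *
st()"
```

```text
clock: 50.02
tool_pos: [0.6725, -0.1701, 0.0649]
eef_rot: [0.706, 0.035, -0.033, -0.706]
contact_force: [1.0, 0.6, -0.4]
opening: 0.36
clock: 50.43
tool_pos: [0.6719, -0.1708, 0.0549]
eef_rot: [0.707, 0.034, -0.033, -0.706]
contact_force: [1.3, -1.7, 1.7]
opening: 0.362
t 50.43 tcp [ 0.6719 -0.1708  0.0549] jaw 95.46 F [ 1.257  -1.6688  1.6684] open 0.362 q7 1.38 tilt [ 0.0017 -0.0008]
```

Press 1.5 mm more, release, retreat up and back towards +y, and look.

```bash
python3 -m handwheel '[[[0,0.001,0,0,0,0],[0,0.002,0,0,0,0],[0,0.002,0,0,0,0]]]'; python3 -m handwheel '[[[0,0,0,0,0,0],[0,0,0,0,0,0],[0,0,0,0,0,0],[0,0,0,0,0,0]]]' 0.1; python3 -m handwheel '[[[0,-0.03,0,0,0,0],[0,-0.06,0,0,0,0],[0,-0.1,0,0,0,0],[0,-0.12,0,0,0,0],[-0.04,-0.13,0,0,0,0],[-0.1,-0.13,-0.04,0,0,0],[-0.2,-0.13,-0.1,0,0,0],[-0.2,-0.13,-0.1,0,0,0],[-0.2,-0.13,-0.1,0,0,0],[-0.2,-0.13,-0.1,0,0,0],[-0.2,-0.13,-0.1,0,0,0],[-0.2,-0.13,-0.1,0,0,0]]]';  python3 - <<'E'
from h import *
st();im=snapshot("top")[:,:,::-1];cv2.imwrite("pics/top_full_z.png",im)
t=np.radians(5.5)
for b in bottles(im,zc=.0689):
    if .55<b[2][0]<.75 and -.4<b[2][1]<.1:
        w=b[2]-[.6612,-.0629];print("cradle x %.4f (brown mid; body ~4mm less) y %.4f yaw %.1f"%(np.cos(t)*w[0]+np.sin(t)*w[1],-np.sin(t)*w[0]+np.cos(t)*w[1],b[3]-5.5),b[4])
s=snapshot("side")[:,:,::-1]
cv2.imwrite("pics/z.png",np.hstack([cv2.resize(im[130:330,90:440],(400,228)),cv2.resize(s[60:300,150:500],(400,274))[:228]]))
E
```

```text
clock: 50.68
tool_pos: [0.672, -0.1713, 0.0542]
eef_rot: [0.707, 0.034, -0.033, -0.706]
contact_force: [-1.7, -2.2, 10.5]
opening: 0.361
clock: 51.02
tool_pos: [0.6707, -0.1699, 0.0518]
eef_rot: [-0.706, -0.034, 0.034, 0.707]
contact_force: [-0.5, -0.1, -0.1]
opening: 0.552
clock: 52.02
tool_pos: [0.4804, -0.29, 0.182]
eef_rot: [-0.706, -0.033, 0.033, 0.706]
contact_force: [0.8, -0.2, 0.4]
opening: 0.547
t 52.02 tcp [ 0.4804 -0.29    0.182 ] jaw 95.32 F [ 0.8242 -0.1678  0.3824] open 0.547 q7 1.61 tilt [-0.0007  0.0001]
cradle x 0.0044 (brown mid; body ~4mm less) y -0.1069 yaw -0.7 0.09735068950619735
cradle x 0.0077 (brown mid; body ~4mm less) y 0.0368 yaw 0.3 0.09958446867659564
cradle x 0.0060 (brown mid; body ~4mm less) y -0.0351 yaw -0.5 0.09750622917947449
cradle x 0.0056 (brown mid; body ~4mm less) y 0.1088 yaw 0.7 0.099510211316154
```

View pics/z.png

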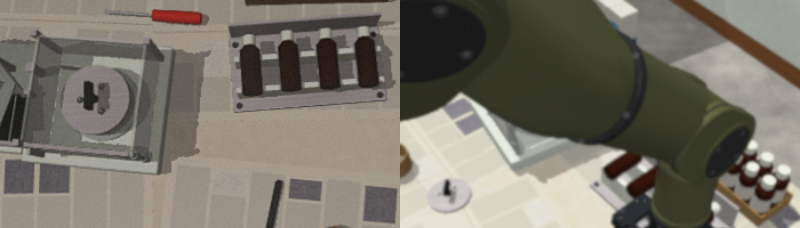

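```bash
python3 -c "
import cv2;im=cv2.imread('pics/top_full_z.png');cv2.imwrite('pics/z2.png',cv2.resize(im[150:285,100:250],None,fx=5,fy=4.4,interpolation=2))"
```

```text
(no output)
```

View pics/z2.png

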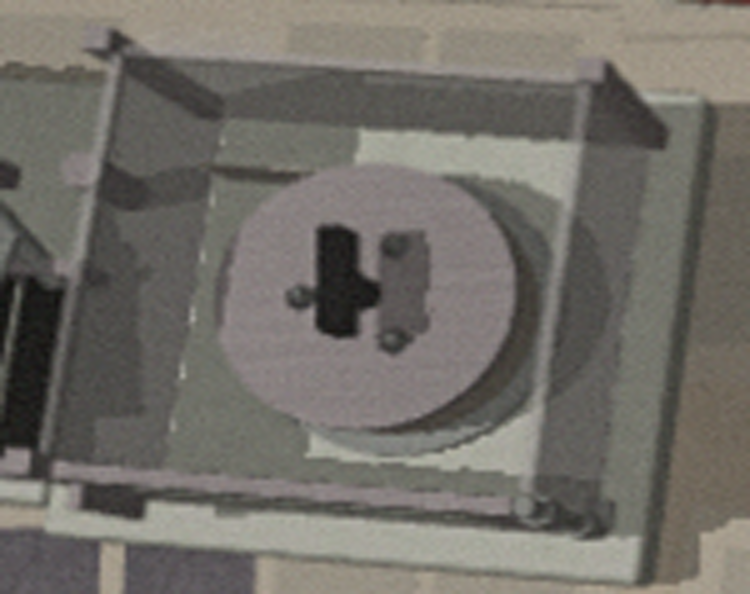

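All three studs stand up through the disc's holes (crop px 300,295; 395,245; 393,340). The door runs straight from the hinge to the post. The gripper touches nothing, so I hand in.

```bash
python3 -c "
from plant import job
print(job.finish_job())"
```

```text
the job is handed in; nothing more can be done
None
```

The job is done and handed in at about 52 s. The keeper went on first, then the door, then the bottles.

- **Keeper:** I used the 130 mm disc, turned about 24° and lowered until it met the hub. It stopped within about 0.1 mm of the height I expected, and I let go. The last picture shows all three studs through its holes.
- **Guard door:** it was pushed until it stopped hard at about 14.5 N. The last picture shows it running straight from the hinge to the catch post. I judged it seated from that stop and the picture, because the catch angle is not reported.
- **Bottles:** all four lie one to a groove with their caps towards the end strip. By the last picture they are within about 4 mm of centred and 1° of square.

These things went wrong or disagreed on the way:
- The first grasp of one bottle was too high and squeezed it out sideways. I grasped it again lower and it held.
- One bottle had been knocked against another, leaving them too close to grasp. I pulled them apart before lifting them.
- The cradle's plate edge measured about 6 mm from where I had assumed it. I therefore placed the bottles from the rails, which agreed with each other.
- The gripper reading was about 4 mm under the true bottle and cap widths throughout.

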